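# Stack two loaded ferrule trays on the pile

## Task

Put both loose trays of ferrules onto the pile of trays in the grey tote, one on top of the other, each turned end for end from the tray beneath it so that it stands squarely on that tray's stacking posts inside its rim and does not sink down onto its ferrules. The pile is a different height every time: carry each tray level, lower it gently until you feel it land, and let go only then; never drop it or press hard. Leave everything else on the bench where it is.

Things in the scene. Friction and masses are not known exactly. Their poses are not given: they have to be found in the camera images.
- tray_a_mid (a point): First loose tray: blue, 12 copper ferrules fixed in it, 0.2-0.34 kg, 50 mm high, rim 180 (x) by 124 mm (y), foot 160 x 104, floor 3 thick. Mid-floor stands a square grip block 32 x 32 mm, sides along x and y, top 34 above the underside, with clear floor 28 mm beyond it towards the ends and 33 towards the long sides. This point: centre, half-way up (25 mm); x towards the label end, z up
- tray_a_label (a point): On the first tray: middle of the outer edge of its flat label holder, a 50 mm wide lip that sticks out 6 mm from the rim at one end only (the label end); 96 mm from the tray's centre along x, 48.5 mm above its underside. Ferrules, tops 33 mm above the underside, fill both ends of the tray, from 44 to 77 mm from its centre
- tray_b_mid (a point): Second loose tray, same as the first; either may be stacked first. Four conical posts, tops 46 mm above the underside and hollow from below, stand 38 mm either side of the long centre line: two 58 mm from the centre towards the label end, two only 34 mm towards the other end. This point: centre, half-way up (25 mm above the underside); x towards the label end, z up
- tray_b_label (a point): The same label point on the second tray. A tray turned end for end from the one beneath stands on its posts, 46 mm higher than it, foot 4 mm down inside its rim with 4 mm play all round. Facing the same way it swallows the posts and sinks 12 mm lower onto grip block and ferrules
- pile_spot (a point): Centre of the underside (bench level) of a fixed grey tote, 212 x 148 mm, walls 55 high, and centre line of the fixed pile of such trays in it; x, y along the trays' long and short sides; the pile's top tray has its label end towards +x. Pile height not given: underside of its top tray 20 to 110 mm above the bench (rim 50 higher), so the first tray's underside ends 66 to 156 mm up
- glue: Leave alone: white glue bottle standing up, 42 mm across, 190 mm tall. Origin: centre of its underside
- magnifier: Leave alone: inspection magnifier on a round steel foot 68 mm across: thin stem and an upright lens 84 mm across (in its y-z plane), 268 mm tall in all. Origin: centre of its underside
- beaker: Leave alone: tall narrow steel beaker, 42 mm across, 120 mm tall. Origin: centre of its underside
- cup_a: Leave alone: cream plastic moulding cup, 54 mm across, 55 mm tall. Origin: centre of its underside
- cup_b: Leave alone: second cream plastic moulding cup, 54 mm across, 55 mm tall. Origin: centre of its underside
- kabuki: Leave alone: short finished brush standing on its copper handle, head up, 52 mm across, 91 mm tall. Origin: centre of its underside
- brush: Leave alone: long finished brush lying flat, about 170 mm long, 26 mm wide, 18 mm high (origin 76 mm from the bristle tip, 95 mm from the handle end; x towards the bristles). Origin: underside, see size
- gauge: Leave alone: small steel gauge plate with two pins, 60 x 40 mm, 40 mm tall. Origin: centre of its underside

How it is judged:
At the end, for the whole second after the job is handed in: Both trays released, at rest, level within 0.02 rad: the lower centred on the pile within 10 mm and 0.09 rad, label end opposite to the pile top's; the upper centred on the lower within 8 mm and 0.09 rad, turned end for end from it, 43 to 49 mm higher (((horizontal distance between tray_a_mid and pile_spot below 0.01 m and angle between the x axis of tray_a_mid and the x axis of pile_spot, either way round below 0.09 rad and x of tray_a_label in the frame of pile_spot below -0.08 m and angle between each of tray_a_mid, tray_b_mid's own z axis and vertical below 0.02 rad and horizontal distance between tray_b_mid and tray_a_mid below 0.008 m and angle between the x axis of tray_b_mid and the x axis of tray_a_mid, either way round below 0.09 rad and x of tray_b_label in the frame of pile_spot above 0.08 m and z of tray_b_mid in the frame of tray_a_mid between 0.043 and 0.049 m) or (horizontal distance between tray_b_mid and pile_spot below 0.01 m and angle between the x axis of tray_b_mid and the x axis of pile_spot, either way round below 0.09 rad and x of tray_b_label in the frame of pile_spot below -0.08 m and angle between each of tray_b_mid, tray_a_mid's own z axis and vertical below 0.02 rad and horizontal distance between tray_a_mid and tray_b_mid below 0.008 m and angle between the x axis of tray_a_mid and the x axis of tray_b_mid, either way round below 0.09 rad and x of tray_a_label in the frame of pile_spot above 0.08 m and z of tray_a_mid in the frame of tray_b_mid between 0.043 and 0.049 m)) and linear speed of each of tray_a, tray_b below 0.01 m/s and angular speed of each of tray_a, tray_b below 0.05 rad/s); the robot touches nothing.
It fails at once if a tray is dropped: it falls at over 0.35 m/s with no finger touching it ((contact force between the fingers and tray_a below 0.2 N and linear speed of tray_a above 0.35 m/s) or (contact force between the fingers and tray_b below 0.2 N and linear speed of tray_b above 0.35 m/s)).
It fails at once if a tray is tipped more than 0.3 rad (angle between any of tray_a_mid, tray_b_mid's own z axis and vertical above 0.3 rad).
It fails at once if a tray is pressed onto the pile or onto the other tray with over 90 N (contact force between tray_a and tray_b above 90 N or contact force between any of tray_a, tray_b and pile above 90 N).
It fails at once if something else on the bench is pushed more than 15 mm (distance of any of glue, magnifier, beaker, cup_a, cup_b, kabuki, brush, gauge from where it was at the start of the episode above 0.015 m).
It fails at once if something else on the bench is tipped over (angle between any of glue, magnifier, beaker, cup_a, cup_b, kabuki, brush, gauge's own z axis and vertical above 0.3 rad).
It also fails if it takes over 70 s, if anything falls off the work surface, if the arm or the gripper's body presses on something with over 40 N, if the wrist force passes 120 N, or if a joint passes its speed limit or range.

## Robot

A 6-joint arm with a two-finger parallel gripper is mounted at the origin on the work surface. World frame = base frame: x ahead of the robot, y to its left, z up, the work surface at z = 0. Lengths are in m, angles in rad, forces in N, time in s.
With the tool pointing down it reaches from about 0.425 to 0.95 m from the base axis. Payload 3.5 kg.
Tool frame: the origin (TCP) lies on the centre line of the jaws, within the pads' length; the fingertips stand 25 mm ahead of it and the grasp point (between the pads) lies 6 mm ahead of it; y points along the fingers, z is the direction in which the jaws open and shut, and the axes are right-handed (so a half turn about y gives the same grasp; the last joint's range is limited). The gripper opens to 85 mm and grips with 20 to 120 N. Pads are 22 mm wide; open, the fingers measure 114 mm over their backs; the gripper's body (76 mm by 85 mm) begins 54 mm behind the grasp point. The pads swing forward as they close: fully open they stand 13 mm farther back than shut.
Start: joints at [0.956, 0.286, 1.577, -0, 1.279, -0.15], TCP at [0.303, 0.603, 0.256] pointing down, gripper open.
Joint ranges: [-2.77, 2.77], [-0.9, 2.22], [0.21, 2.48], [-1.53, 4.67], [0.24, 2.81], [-2.84, 2.84]. Speed limits (rad/s): [2.79, 2.79, 3.14, 3.14, 3.14, 3.14].

## Interface

Orientations are given as a unit quaternion [x, y, z, w].
In Python, from plant import ctrl gives the robot as it stands.
- The arm moves only by the tool arm_command, never from a script. Its argument "steps" is a list of rows, each an object with "hand": the opening, from 0 (shut) to 1 (fully open); "travel": the shift along the tool's x, y, z in units of 0.3 m (1.0 is 0.3 m), a list of three; "rotation": the turn, a rotation vector about the tool's x, y, z in units of 30 degrees (1.0 is 30 degrees), a list of three. A call has 1 to 20 rows; each row shifts and turns the pose as measured when the row begins, along the tool's axes as they then stand; what a row does not reach is not made up. A row lasts 1/8 s, in which the tool goes at most 62.5 mm and 10.7 degrees, less where a joint would pass 70% of its speed; a pose out of reach is approached as far as the arm can. A call with a number of a shift or a turn outside -1 to 1 is refused whole. A call with a gripper value outside its range is refused whole. The fingers move at their own pace and stop on an object; "grip_force" is the grip in N (left out, the last holds). Time passes only in rows, so rows that do not move let the fingers close. It gives the time, the measured TCP pose, the force and the opening at its end, in the units of the state.
- ctrl.get_state(): the state, without advancing time (a new reading comes with each control period).
- ctrl.read_camera(name): name is "scene" or "top"; returns (picture, depth): 480x640x3 uint8, blue, green, red; 480x640 float32, m along the optical axis (not along the pixel's ray), 0 where there is no reading.
- ctrl.camera_params(name): a dict with "fx", "fy", "cx", "cy" (pixels), "extrinsics" (4x4, takes a point from camera to world coordinates). Camera axes: x right, y down, z forward; pixel columns grow to the right and rows downward; lengths in m; the calibration is good to about 2 mm. A picture is of the moment at which its call begins. camera_params takes no time and is no camera call.
- ctrl.sign_off(): hands the job in, once; it reports no verdict.
Trained networks look in the newest picture that a camera, given by its name, has taken for a name from the list of things; names that differ only in an ending like _2 or _b are one class to them, and where a whole thing is asked for, a point or a joint stands for the part that bears it (a point fixed in the world has none). Each returns a list of dicts, best first, with "score" (0 to 1); they miss things now and then, are a little off and sometimes report something else, mostly with a low value. They report only what shows in the picture. A call takes as long as a camera call.
- ctrl.masks_of(camera, thing): "region" (480x640 bool, what is visible of it) and "at" ([column, row] in pixels, amid what is visible of it).
The state is a dict: "time": time; "qpos": joint angles; "dq": joint speeds; "joint_efforts": joint torques, N m; "eef_pos": TCP position; "tcp_rot": TCP orientation; "contact_force": force on the tool from outside, world axes, zero at the start; "wrist_torque": the same for the moment, N m; "opening": opening from 0.0 (shut) to 1.0 (fully open).
Only numpy, scipy, OpenCV 4.12 (cv2) and the standard library are available. Lean on these libraries where they do the work, as an engineer would, in place of code of your own. Each camera call takes 0.05 s, during which the arm holds its last target.

## Working session

There is one attempt and no reset: what is moved stays moved. The work goes in short steps, Python scripts to look and compute and a tool call to move; the robot and the scene stay as the last step left them, time stands still between calls to the robot, and variables do not carry over. Pictures are saved under pics/ and viewed, and the job is handed in when it is done.

Besides the shell and the picture viewer there is one more tool, called after ">>>" by a JSON object that holds its "api" and its "payload". arm_command: Moves the arm, as the interface text tells. Shifts and turns lie within -1 to 1; 1 stands for 0.3 m of shift or 30 degrees of turn. Its arguments: {"type":"object","properties":{"steps":{"type":"array","items":{"type":"object","properties":{"hand":{"type":"number"},"travel":{"type":"array","items":{"type":"number","minimum":-1,"maximum":1}},"rotation":{"type":"array","items":{"type":"number","minimum":-1,"maximum":1}}}}},"grip_force":{"type":"number"}},"required":["steps"]}

```bash
mkdir -p pics
cat > h.py <<'E'
import numpy as np, cv2
from plant import ctrl
def snap(cam,fn=None):
    im,d=ctrl.read_camera(cam)
    if fn: cv2.imwrite('pics/'+fn,im)
    return im,d
def cloud(cam,d):
    p=ctrl.camera_params(cam); E=np.array(p['extrinsics'])
    v,u=np.mgrid[0:480,0:640]
    P=np.stack([(u-p['cx'])/p['fx']*d,(v-p['cy'])/p['fy']*d,d],-1)
    return P@E[:3,:3].T+E[:3,3]
E
python3 - <<'E'
from h import *
s=ctrl.get_state(); print(s)
for c in('top','scene'):
    im,d=snap(c,c+'0.png'); np.save(c+'0.npy',d); P=ctrl.camera_params(c); print(c,P['fx'],np.round(P['extrinsics'],3).tolist())
E
```

```text
{'time': 0.0, 'qpos': array([ 9.56019086e-01,  2.87184725e-01,  1.57820183e+00, -2.64530402e-07,
        1.27857123e+00, -1.49968665e-01]), 'dq': array([-0.00101447,  0.00096182,  0.0008973 ,  0.00137591,  0.00024433,
       -0.00090788]), 'joint_efforts': array([-5.51878584e-04, -4.05989027e+01, -2.92619920e+01, -1.53623491e-04,
        6.03590408e-03, -5.04708296e-06]), 'eef_pos': array([0.30217327, 0.60291264, 0.25492094]), 'tcp_rot': array([ 0.68887191, -0.16317109,  0.16254724, -0.68732022]), 'contact_force': array([-0.1937151 ,  0.32785732, -0.07046068]), 'wrist_torque': array([-0.04570063, -0.00098726, -0.02444263]), 'opening': 0.9986230197008574}
top 465.89632400044 [[-0.025, -0.996, 0.084, 0.471], [-1.0, 0.026, 0.014, 0.042], [-0.016, -0.083, -0.996, 1.172], [0.0, 0.0, 0.0, 1.0]]
scene 545.9202365148075 [[0.367, 0.674, -0.641, 1.508], [0.93, -0.277, 0.241, -0.309], [-0.015, -0.685, -0.729, 1.141], [0.0, 0.0, 0.0, 1.0]]
```

View pics/top0.png

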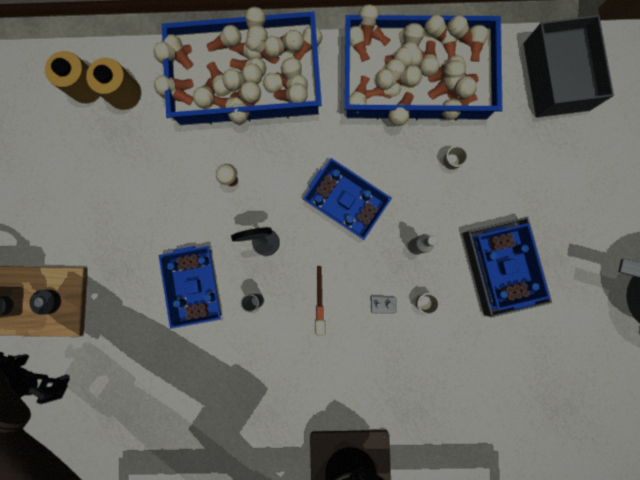

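View pics/scene0.png

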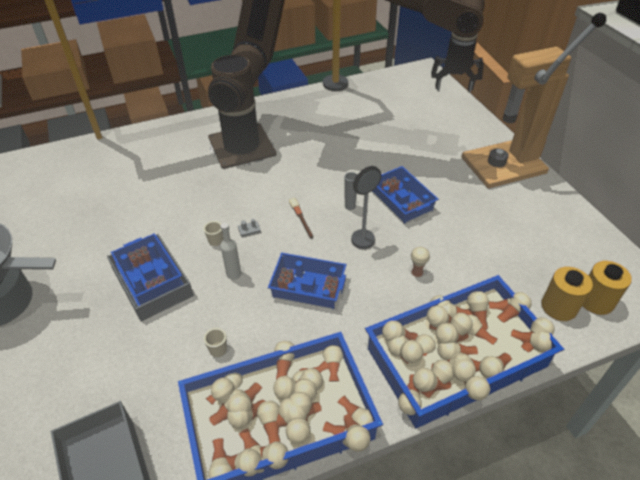

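Run:
```python
from h import *
R=__import__('scipy.spatial.transform',fromlist=['Rotation']).Rotation
print(np.round(R.from_quat(ctrl.get_state()['tcp_rot']).as_matrix(),3))
for c in('top','scene'):
    im,d=snap(c); W=cloud(c,d)
    for n in ['tray_a_mid','tray_a_label','pile_spot','glue','magnifier','beaker','cup_a','kabuki','brush','gauge']:
        for i,r in enumerate(ctrl.masks_of(c,n)):
            m=r['region']&(d>0)
            if not m.any(): continue
            w=W[m]; print(c,n,round(r['score'],2),np.round(r['at']),m.sum(),np.round(np.median(w,0),3),np.round(np.percentile(w,2,axis=0),3),np.round(np.percentile(w,98,axis=0),3))
            np.save(f'm_{c}_{n}_{i}.npy',r['region'])
    np.save(c+'0.npy',d)
```

```text
[[ 0.894 -0.001  0.448]
 [-0.448 -0.002  0.894]
 [-0.    -1.    -0.002]]
top tray_a_mid 0.84 [348. 198.] 3716 [ 0.666 -0.011  0.021] [ 0.583 -0.101 -0.001] [0.747 0.078 0.052]
top tray_a_label 0.93 [348. 198.] 3759 [ 0.665 -0.01   0.021] [ 0.582 -0.1   -0.001] [0.746 0.079 0.052]
top pile_spot 0.81 [481. 274.] 1346 [ 0.478 -0.335  0.038] [ 0.372 -0.478  0.001] [ 0.597 -0.3    0.059]
top glue 0.58 [423. 245.] 440 [ 0.539 -0.172  0.124] [ 0.522 -0.193  0.008] [ 0.559 -0.16   0.192]
top magnifier 0.93 [260. 239.] 817 [0.557 0.19  0.094] [0.534 0.158 0.011] [0.579 0.227 0.269]
top beaker 0.54 [253. 302.] 322 [0.415 0.227 0.075] [0.399 0.2   0.001] [0.434 0.238 0.122]
top cup_a 0.92 [426. 305.] 425 [ 0.4  -0.2   0.03] [ 0.378 -0.218  0.   ] [ 0.425 -0.171  0.058]
top kabuki 0.73 [226. 176.] 376 [0.718 0.276 0.084] [0.7   0.258 0.005] [0.742 0.3   0.093]
top brush 0.68 [317. 312.] 445 [0.388 0.064 0.013] [0.332 0.052 0.007] [0.494 0.076 0.021]
top gauge 0.85 [383. 305.] 392 [ 0.4   -0.093  0.014] [ 0.381 -0.121  0.006] [ 0.418 -0.064  0.041]
scene tray_a_mid 0.74 [308. 282.] 3153 [ 0.656 -
[... 650 characters left out ...]
.593 0.309 0.266]
scene magnifier 0.31 [404. 195.] 2080 [0.459 0.379 0.03 ] [ 0.367  0.312 -0.001] [0.55  0.441 0.052]
scene beaker 0.78 [350. 191.] 422 [0.428 0.211 0.071] [ 0.34   0.174 -0.   ] [0.511 0.236 0.173]
scene cup_a 0.54 [213. 233.] 370 [ 0.414 -0.197  0.038] [ 0.376 -0.22   0.004] [ 0.428 -0.176  0.057]
scene kabuki 0.78 [421. 260.] 412 [0.734 0.273 0.074] [0.707 0.257 0.002] [0.748 0.296 0.092]
scene brush 0.55 [303. 211.] 255 [0.395 0.061 0.012] [0.337 0.052 0.001] [0.495 0.075 0.019]
scene gauge 0.71 [248. 226.] 299 [ 0.405 -0.1    0.014] [ 0.367 -0.125 -0.002] [ 0.422 -0.067  0.042]
scene gauge 0.59 [365. 194.] 1110 [0.567 0.19  0.196] [0.54  0.157 0.005] [0.593 0.227 0.266]
```

```bash
cat >> h.py <<'E'
def rect(cam,im,ctr,z,yaw=0,half=0.13,px=0.0005):
    p=ctrl.camera_params(cam); E=np.array(p['extrinsics'])
    n=int(2*half/px); a=(np.arange(n)-n/2+.5)*px
    X,Y=np.meshgrid(a,-a)  # x right, y up in local frame
    c,s=np.cos(yaw),np.sin(yaw)
    W=np.stack([ctr[0]+c*X-s*Y,ctr[1]+s*X+c*Y,np.full_like(X,z)],-1)
    C=(W-E[:3,3])@E[:3,:3]
    u=p['fx']*C[...,0]/C[...,2]+p['cx'];v=p['fy']*C[...,1]/C[...,2]+p['cy']
    return cv2.remap(im,u.astype(np.float32),v.astype(np.float32),cv2.INTER_CUBIC)
E
python3 - <<'E'
from h import *
for c in('top','scene'):
    im=cv2.imread(f'pics/{c}0.png'); d=np.load(c+'0.npy'); W=cloud(c,d)
    hsv=cv2.cvtColor(im,cv2.COLOR_BGR2HSV); blue=(hsv[...,0]>100)&(hsv[...,0]<130)&(hsv[...,1]>120)
    out=[]
    for n,ctr in dict(m=(.662,-.011),l=(.457,.38),pile=(.487,-.39)).items():
        near=(np.hypot(W[...,0]-ctr[0],W[...,1]-ctr[1])<.135)&blue
        z=W[near][:,2]; h,e=np.histogram(z,np.arange(-.01,.18,.005)); print(c,n,[(round(a,3),k) for a,k in zip(e,h) if k>5])
        top=z.max() if n=='pile' else .05
        zr=np.percentile(z,98) if n=='pile' else .05
        m=near&(abs(W[...,2]-zr)<.005)
        r=cv2.minAreaRect((W[m][:,:2]*1000).astype(np.float32)); print(c,n,zr,m.sum(),r)
        out.append(rect(c,im,ctr,zr,half=.13,px=.001))
    cv2.imwrite(f'pics/{c}_crops.png',cv2.resize(np.hstack(out),None,fx=1,fy=1))
E
```

```text
top m [(np.float64(-0.005), np.int64(123)), (np.float64(0.0), np.int64(982)), (np.float64(0.005), np.int64(354)), (np.float64(0.01), np.int64(93)), (np.float64(0.015), np.int64(89)), (np.float64(0.02), np.int64(106)), (np.float64(0.025), np.int64(105)), (np.float64(0.03), np.int64(236)), (np.float64(0.035), np.int64(150)), (np.float64(0.04), np.int64(153)), (np.float64(0.045), np.int64(379)), (np.float64(0.05), np.int64(282)), (np.float64(0.055), np.int64(9))]
top m 0.05 661 ((662.4807739257812, -7.1619873046875), (183.6929931640625, 123.56452178955078), 54.680503845214844)
top l [(np.float64(-0.005), np.int64(138)), (np.float64(0.0), np.int64(941)), (np.float64(0.005), np.int64(319)), (np.float64(0.01), np.int64(101)), (np.float64(0.015), np.int64(112)), (np.float64(0.02), np.int64(123)), (np.float64(0.025), np.int64(129)), (np.float64(0.03), np.int64(237)), (np.float64(0.035), np.int64(202)), (np.float64(0.04), np.int64(188)), (np.float64(0.045), np.int64(442)), (np.float64(0.05), np.int64(278)), (np.float64(0.055), np.int64(6))]
top l 0.05 720 ((459.2054443359375, 376.75537109375)
[... 1728 characters left out ...]
nt64(82))]
scene l 0.05 279 ((460.5706787109375, 373.5313415527344), (186.13575744628906, 127.40154266357422), 10.059974670410156)
scene pile [(np.float64(0.025), np.int64(157)), (np.float64(0.03), np.int64(248)), (np.float64(0.035), np.int64(28)), (np.float64(0.04), np.int64(16)), (np.float64(0.045), np.int64(15)), (np.float64(0.05), np.int64(17)), (np.float64(0.055), np.int64(61)), (np.float64(0.06), np.int64(98)), (np.float64(0.065), np.int64(45)), (np.float64(0.07), np.int64(166)), (np.float64(0.075), np.int64(323)), (np.float64(0.08), np.int64(47))]
scene pile 0.08101833292526901 290 ((484.7103576660156, -393.16851806640625), (186.64181518554688, 124.12015533447266), 12.179515838623047)
```

View pics/top_crops.png

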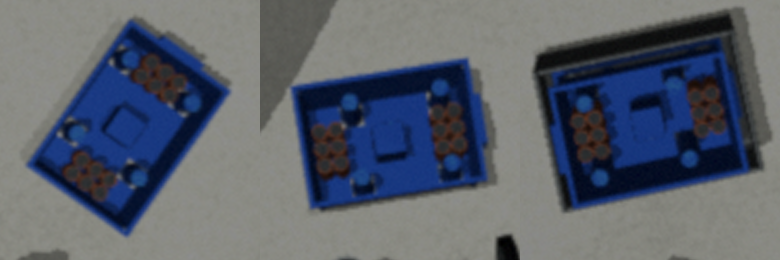

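View pics/scene_crops.png

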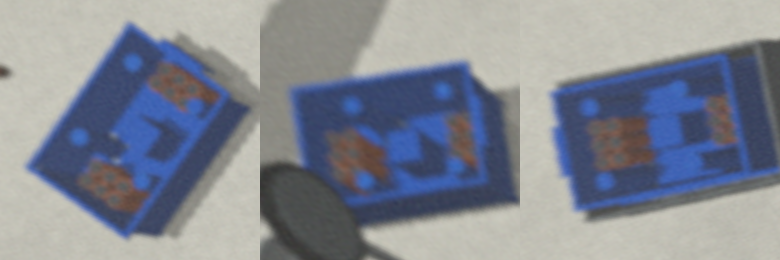

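```bash
cat >> h.py <<'E'
from scipy.optimize import minimize
def proj(cam,W):
    p=ctrl.camera_params(cam);E=np.array(p['extrinsics']);C=(np.asarray(W)-E[:3,3])@E[:3,:3]
    return np.stack([p['fx']*C[:,0]/C[:,2]+p['cx'],p['fy']*C[:,1]/C[:,2]+p['cy']],-1)
def bluemask(im,ctr,cam,z,r=.125):
    hsv=cv2.cvtColor(im,cv2.COLOR_BGR2HSV); b=((hsv[...,0]>100)&(hsv[...,0]<130)&(hsv[...,1]>120)).astype(np.uint8)
    S=4; b=cv2.resize(b*255,None,fx=S,fy=S,interpolation=cv2.INTER_LINEAR)
    b=(b>127).astype(np.uint8)
    roi=np.zeros_like(b); a=np.linspace(0,6.28,60)
    pts=proj(cam,np.c_[ctr[0]+r*np.cos(a),ctr[1]+r*np.sin(a),np.full(60,z)])
    cv2.fillPoly(roi,[np.int32((pts+.5)*S-.5)],1); b&=roi
    cs,_=cv2.findContours(b,cv2.RETR_EXTERNAL,cv2.CHAIN_APPROX_NONE)
    o=np.zeros_like(b); cv2.drawContours(o,[max(cs,key=cv2.contourArea)],-1,1,-1); return o
def model(cam,p,z0,zlow,S=4):
    x,y,th=p; c,s=np.cos(th),np.sin(th)
    def T(pts,z): pts=np.array(pts,float); return np.c_[x+c*pts[:,0]-s*pts[:,1],y+s*pts[:,0]+c*pts[:,1],np.full(len(pts),z)]
    R=lambda a,b:[(-a,-b),(a,-b),(a,b),(-a,b)]
    ins=10*(0.05-zlow)/0.05/1000
    body=np.vstack([T(R(.09,.062),z0+.05),T(R(.09-ins,.062-ins),z0+zlow)])
    lip=T([(.085,-.025),(.096,-.025),(.096,.025),(.085,.025)],z0+.0485)
    o=np.zeros((480*S,640*S),np.uint8)
    for P in(body,lip):
        h=cv2.convexHull(np.float32((proj(cam,P)+.5)*S-.5)); cv2.fillPoly(o,[np.int32(np.round(h*16))],1,shift=4)
    return o
def fit(cams,ims,p0,z0,zlow):
    ms={c:bluemask(i,p0[:2],c,z0+.05) for c,i in zip(cams,ims)}
    def f(q):
        p=(q[0],q[1],q[2]/10); t=0
        for c,m in ms.items():
            o=model(c,p,z0,zlow); t+=1-(o&m).sum()/max(1,(o|m).sum())
        return t/len(ms)
    r=minimize(f,[p0[0],p0[1],p0[2]*10],method='Nelder-Mead',options=dict(initial_simplex=[[p0[0]+a,p0[1]+b,p0[2]*10+g] for a,b,g in((0,0,0),(.006,0,0),(0,.006,0),(0,0,.6))],xatol=1e-4,fatol=1e-5,maxiter=120))
    return (r.x[0],r.x[1],r.x[2]/10),r.fun
E
cat > f0.py <<'E'
from h import *
I={c:cv2.imread(f'pics/{c}0.png') for c in('top','scene')}
D=np.deg2rad
for n,p0,z0,zl in(('m',(.662,-.010,D(54.5)),0,0),('l',(.458,.376,D(9.5)),0,0),('pile',(.485,-.392,D(192)),.026,.03)):
    for cams in(('top',),('scene',)):
        p,e=fit(cams,[I[c] for c in cams],p0,z0,zl); print(n,cams,np.round(p[:2],4),np.rad2deg(p[2]).round(2),round(e,4))
        c=cams[0]; o=model(c,p,z0,zl); 
        big=cv2.resize(I[c],None,fx=4,fy=4); cs,_=cv2.findContours(o,0,1); cv2.drawContours(big,cs,-1,(0,255,255),1)
        u,v=proj(c,[[p[0],p[1],z0+.04]])[0]*4; k=260; cr=big[int(v-k):int(v+k),int(u-k):int(u+k)]
        cv2.imwrite(f'pics/fit_{n}_{c}.png',cr)
t=[np.hstack([cv2.resize(cv2.imread(f'pics/fit_{n}_{c}.png'),(260,260)) for n in('m','l','pile')]) for c in('top','scene')]
cv2.imwrite('pics/fits.png',np.vstack(t))
E
python3 f0.py
```

```text
m ('top',) [ 0.6611 -0.0089] 54.35 0.0202
m ('scene',) [ 0.6545 -0.0086] 54.04 0.1982
l ('top',) [0.4569 0.377 ] 9.42 0.0277
l ('scene',) [0.4405 0.3824] 11.0 0.4389
pile ('top',) [ 0.4862 -0.3903] 191.61 0.0979
pile ('scene',) [ 0.4874 -0.3941] 191.6 0.4654
```

View pics/fits.png

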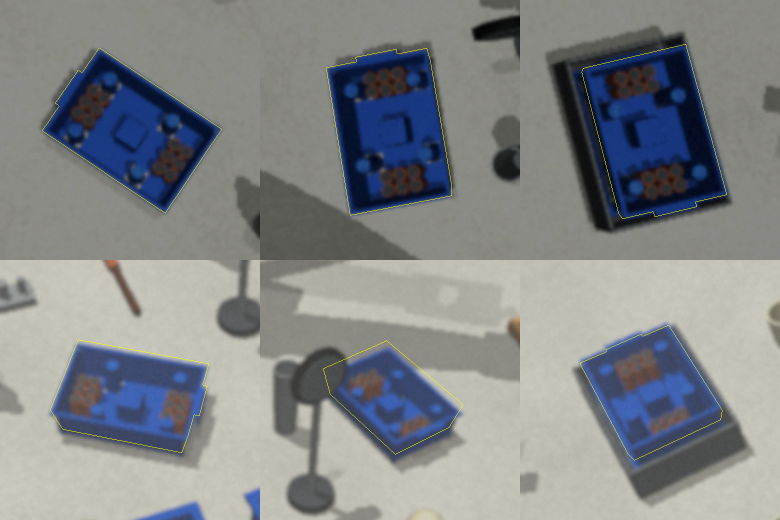

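Run:
```python
from h import *
s=open('h.py').read()
im=cv2.imread('pics/scene0.png');hsv=cv2.cvtColor(im,cv2.COLOR_BGR2HSV)
for u,v in((160,260),(145,245),(300,300),(310,265),(170,280),(150,300),(180,295),(390,205),(100,300)): print(u,v,hsv[v,u])
im=cv2.imread('pics/top0.png');hsv=cv2.cvtColor(im,cv2.COLOR_BGR2HSV);print('top')
for u,v in((480,260),(475,250),(486,290),(530,245),(512,262),(470,240)): print(u,v,hsv[v,u])
a=cv2.resize(im[205:330,450:565],None,fx=5,fy=5,interpolation=cv2.INTER_CUBIC); a=cv2.convertScaleAbs(a,alpha=1.8,beta=20); cv2.imwrite('pics/pz.png',a)
```

```text
160 260 [111 162 178]
145 245 [114  88 107]
300 300 [110 104 101]
310 265 [113 111 115]
170 280 [111 146 143]
150 300 [114  39 104]
180 295 [60  3 82]
390 205 [112  87  91]
100 300 [ 32  17 190]
top
480 260 [110 151  49]
475 250 [108  54  71]
486 290 [110  89  66]
530 245 [113 218  34]
512 262 [111 207 127]
470 240 [110  26  30]
```

View pics/pz.png

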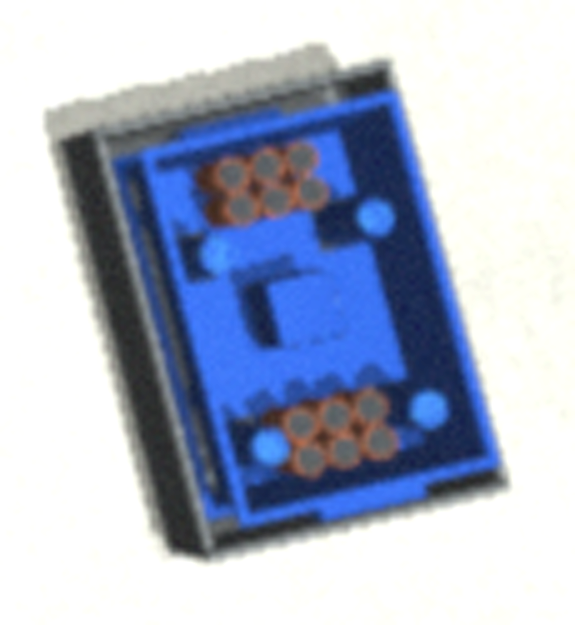

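```bash
sed -i 's/def bluemask(im,ctr,cam,z,r=.125):/def bluemask(im,ctr,cam,z,r=.125,sat=120,vmin=0):/; s/(hsv\[...,1\]>120)).astype/(hsv[...,1]>sat)\&(hsv[...,2]>vmin)).astype/; s/def fit(cams,ims,p0,z0,zlow):/def fit(cams,ims,p0,z0,zlow,**k):/; s/c,z0+.05) for/c,z0+.05,**k) for/' h.py
cat > f1.py <<'E'
from h import *
I={c:cv2.imread(f'pics/{c}0.png') for c in('top','scene')}
D=np.deg2rad; rows=[]
for n,p0,z0,zl,c,k in(('m',(.662,-.010,D(54.5)),0,0,'scene',dict(sat=65)),('pile',(.485,-.392,D(192)),.026,.03,'scene',dict(sat=65)),('pile',(.485,-.392,D(192)),.026,.045,'top',dict(sat=120,vmin=75)),('pile',(.485,-.392,D(192)),.026,.045,'top',dict(sat=120,vmin=90))):
        p,e=fit((c,),[I[c]],p0,z0,zl,**k); print(n,c,np.round(p[:2],4),np.rad2deg(p[2]).round(2),round(e,4))
        o=model(c,p,z0,zl); m=bluemask(I[c],p[:2],c,z0+.05,**k)
        big=cv2.resize(I[c],None,fx=4,fy=4); 
        cs,_=cv2.findContours(m,0,1); cv2.drawContours(big,cs,-1,(0,0,255),1)
        cs,_=cv2.findContours(o,0,1); cv2.drawContours(big,cs,-1,(0,255,255),1)
        u,v=proj(c,[[p[0],p[1],z0+.04]])[0]*4; k=230; rows.append(cv2.resize(big[int(v-k):int(v+k),int(u-k):int(u+k)],(390,300)))
cv2.imwrite('pics/fits1.png',np.vstack([np.hstack(rows[:2]),np.hstack(rows[2:])]))
E
python3 f1.py
```

```text
m scene [ 0.6583 -0.0106] 54.5 0.0352
pile scene [ 0.4923 -0.3939] 191.46 0.0946
pile top [ 0.4861 -0.3918] 192.13 0.025
pile top [ 0.4861 -0.3921] 192.19 0.0206
```

View pics/fits1.png

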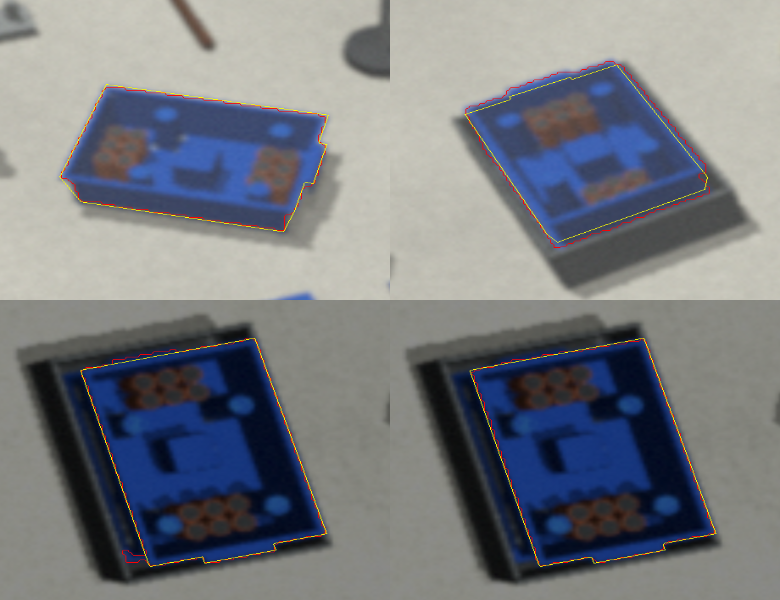

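```bash
cat > plan.py <<'E'
import sys,json
from h import *
from scipy.spatial.transform import Rotation as R
def Rt(psi):
    c,s=np.cos(psi),np.sin(psi); return R.from_matrix(np.array([[s,0,c],[-c,0,s],[0,-1,0]]))
def psi_now(r): z=r.as_matrix()[:,2]; return np.arctan2(z[1],z[0])
def plan(p,deg,n,way=0,pose=None):
    """n rows, last ones land; way: +-1 forces yaw direction"""
    s=ctrl.get_state()
    P,r=(s['eef_pos'],R.from_quat(s['tcp_rot'])) if pose is None else pose
    p=np.array(p,float); a=psi_now(r); d=(np.deg2rad(deg)-a+np.pi)%(2*np.pi)-np.pi
    if way and np.sign(d)!=way: d+=way*2*np.pi
    out=[];cp,cr=P.copy(),r
    for i in range(1,n+1):
        tp=P+(p-P)*i/n; tr=Rt(a+d*i/n)
        t=cr.inv().apply(tp-cp)/.3; w=(cr.inv()*tr).as_rotvec()/(np.pi/6)
        t=np.round(t,3)+0.;w=np.round(w,3)+0.; out.append((t.tolist(),w.tolist()))
        cp=cp+cr.apply(t*.3); cr=cr*R.from_rotvec(w*np.pi/6)
    print('max step mm',np.linalg.norm(p-P)/n*1000,'deg',np.rad2deg(d)/n)
    for t,w in out: print(json.dumps(dict(travel=t,rotation=w)))
    return cp,cr
def st():
    s=ctrl.get_state(); r=R.from_quat(s['tcp_rot']); y=r.as_matrix()[:,1]
    print('t',round(s['time'],2),'p',np.round(s['eef_pos'],4),'psi',np.rad2deg(psi_now(r)).round(2),'tilt',np.rad2deg(np.arccos(-y[2])).round(2),'F',np.round(s['contact_force'],2),'T',np.round(s['wrist_torque'],2),'open',round(s['opening'],3),'q',np.round(s['qpos'],2))
E
python3 -c "
from plan import *
st(); plan((.457,.377,.15),99.4,6)"
```

```text
t 1.2 p [0.3025 0.6034 0.2563] psi 63.37 tilt 0.0 F [-0.5   0.13 -0.12] T [-0.02 -0.01 -0.03] open 1.001 q [ 0.96  0.29  1.58  0.    1.28 -0.15]
max step mm 48.99944188177518 deg 6.004845456785553
{"travel": [0.133, 0.059, -0.074], "rotation": [0.0, -0.2, 0.0]}
{"travel": [0.125, 0.059, -0.087], "rotation": [0.0, -0.2, 0.0]}
{"travel": [0.115, 0.059, -0.1], "rotation": [0.0, -0.2, 0.0]}
{"travel": [0.103, 0.059, -0.112], "rotation": [0.0, -0.201, 0.0]}
{"travel": [0.092, 0.059, -0.122], "rotation": [0.0, -0.2, 0.0]}
{"travel": [0.078, 0.059, -0.13], "rotation": [0.0, -0.2, 0.0]}
```

>>> {"api": "arm_command", "payload": {"grip_force": 60, "steps": [{"hand": 0.62, "travel": [0.133, 0.059, -0.074], "rotation": [0, -0.2, 0]}, {"hand": 0.62, "travel": [0.125, 0.059, -0.087], "rotation": [0, -0.2, 0]}, {"hand": 0.62, "travel": [0.115, 0.059, -0.1], "rotation": [0, -0.2, 0]}, {"hand": 0.62, "travel": [0.103, 0.059, -0.112], "rotation": [0, -0.2, 0]}, {"hand": 0.62, "travel": [0.092, 0.059, -0.122], "rotation": [0, -0.2, 0]}, {"hand": 0.62, "travel": [0.078, 0.059, -0.13], "rotation": [0, -0.2, 0]}, {"hand": 0.62, "travel": [0, 0, 0], "rotation": [0, 0, 0]}]}}

```text
time: 2.08
eef_pos: [0.4639, 0.3738, 0.1487]
tcp_rot: [-0.703, -0.067, 0.065, 0.706]
contact_force: [-1.0, -0.1, -0.0]
opening: 0.618
```

```bash
python3 -c "
from plan import *
st(); snap('top','t1.png'); snap('scene','s1.png'); cv2.imwrite('pics/c1.png',np.hstack([cv2.resize(cv2.imread('pics/t1.png')[200:360,120:290],(390,390)),cv2.resize(cv2.imread('pics/s1.png')[90:250,320:490],(390,390))]))
plan((.457,.377,.06),99.4,2)"
```

```text
t 2.08 p [0.4639 0.3738 0.1487] psi 100.71 tilt 0.33 F [-1.01 -0.08 -0.01] T [-0.02  0.04 -0.01] open 0.618 q [ 0.51  0.22  1.86  0.    1.05 -1.25]
max step mm 45.36719375703871 deg -0.7159408507576236
{"travel": [-0.011, 0.151, 0.002], "rotation": [-0.011, 0.024, 0.013]}
{"travel": [-0.011, 0.151, 0.003], "rotation": [0.0, 0.024, 0.0]}
```

View pics/c1.png

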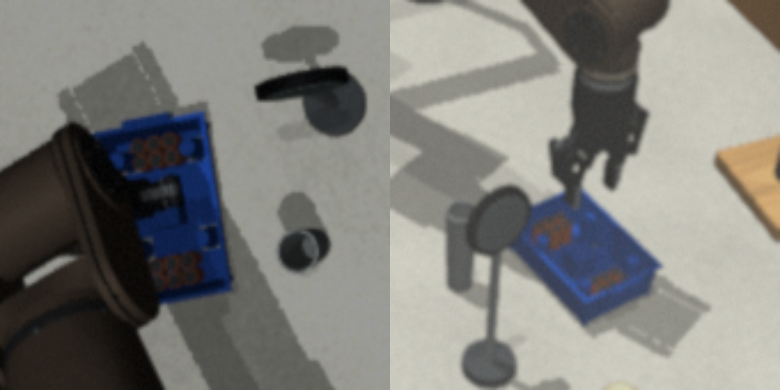

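>>> {"api": "arm_command", "payload": {"steps": [{"hand": 0.62, "travel": [-0.011, 0.1, 0.002], "rotation": [-0.011, 0.024, 0.013]}, {"hand": 0.62, "travel": [-0.011, 0.1, 0.003], "rotation": [0, 0.024, 0]}, {"hand": 0.62, "travel": [0, 0.08, 0], "rotation": [0, 0, 0]}, {"hand": 0.62, "travel": [0, 0, 0], "rotation": [0, 0, 0]}]}}

```text
time: 2.68
eef_pos: [0.4565, 0.3835, 0.0695]
tcp_rot: [-0.703, -0.062, 0.056, 0.706]
contact_force: [0.2, 0.3, 0.8]
opening: 0.62
```

```bash
python3 -c "
from plan import *
st(); plan((.457,.377,.05),99.4,1)"
```

```text
t 2.67 p [0.4565 0.3835 0.0695] psi 99.59 tilt 0.55 F [0.16 0.32 0.77] T [-0.01 -0.04  0.03] open 0.62 q [ 0.53  0.33  1.89  0.    0.91 -1.21]
max step mm 20.576230698758113 deg -0.18757615414517176
{"travel": [-0.003, 0.065, -0.022], "rotation": [-0.008, 0.006, 0.016]}
```

>>> {"api": "arm_command", "payload": {"steps": [{"hand": 0.62, "travel": [-0.003, 0.04, -0.022], "rotation": [-0.008, 0.006, 0.016]}, {"hand": 0.62, "travel": [0, 0, 0], "rotation": [0, 0, 0]}]}}

```text
time: 2.92
eef_pos: [0.4575, 0.3786, 0.0594]
tcp_rot: [-0.704, -0.06, 0.057, 0.705]
contact_force: [-0.2, -0.1, 0.3]
opening: 0.621
```

```bash
python3 -c "
from plan import *
st(); plan((.457,.377,.032),99.4,2)"
```

```text
t 2.92 p [0.4575 0.3786 0.0594] psi 99.5 tilt 0.22 F [-0.22 -0.13  0.25] T [-0.01 -0.04  0.02] open 0.621 q [ 0.52  0.35  1.9   0.    0.89 -1.22]
max step mm 13.731762567917908 deg -0.04777786085542933
{"travel": [-0.001, 0.046, -0.003], "rotation": [-0.003, 0.002, 0.007]}
{"travel": [-0.002, 0.045, -0.002], "rotation": [0.0, 0.001, 0.0]}
```

Now down to the grip height, then close.

>>> {"api": "arm_command", "payload": {"steps": [{"hand": 0.62, "travel": [-0.001, 0.046, -0.003], "rotation": [-0.003, 0.002, 0.007]}, {"hand": 0.62, "travel": [-0.002, 0.045, -0.002], "rotation": [0, 0, 0]}, {"hand": 0.62, "travel": [0, 0, 0], "rotation": [0, 0, 0]}]}}

```text
time: 3.3
eef_pos: [0.4578, 0.3773, 0.0317]
tcp_rot: [-0.704, -0.059, 0.057, 0.705]
contact_force: [0.1, -0.6, -0.1]
opening: 0.62
```

```bash
python3 -c "
from plan import *
st(); plan((.457,.377,.032),99.4,1)"
```

```text
t 3.3 p [0.4578 0.3773 0.0317] psi 99.4 tilt 0.12 F [ 0.08 -0.6  -0.1 ] T [-0.01 -0.03 -0.01] open 0.62 q [ 0.52  0.39  1.9  -0.    0.85 -1.22]
max step mm 0.9376201148417422 deg 0.0017974994687920802
{"travel": [-0.003, -0.001, 0.0], "rotation": [-0.001, 0.0, 0.004]}
```

>>> {"api": "arm_command", "payload": {"grip_force": 60, "steps": [{"hand": 0.45, "travel": [-0.002, 0, 0], "rotation": [0, 0, 0]}, {"hand": 0.3, "travel": [0, 0, 0], "rotation": [0, 0, 0]}, {"hand": 0.2, "travel": [0, 0, 0], "rotation": [0, 0, 0]}, {"hand": 0.2, "travel": [0, 0, 0], "rotation": [0, 0, 0]}, {"hand": 0.2, "travel": [0, 0, 0], "rotation": [0, 0, 0]}]}}

```text
time: 3.92
eef_pos: [0.4574, 0.3771, 0.0317]
tcp_rot: [-0.704, -0.059, 0.057, 0.705]
contact_force: [0.8, 0.6, -0.8]
opening: 0.364
```

```bash
python3 -c "
from plan import *
st()"
```

```text
t 3.92 p [0.4574 0.3771 0.0317] psi 99.4 tilt 0.14 F [ 0.81  0.55 -0.83] T [-0.    0.02 -0.  ] open 0.364 q [ 0.52  0.39  1.9  -0.    0.85 -1.22]
```

>>> {"api": "arm_command", "payload": {"steps": [{"hand": 0.2, "travel": [0, -0.05, 0], "rotation": [0, 0, 0]}, {"hand": 0.2, "travel": [0, -0.1, 0], "rotation": [0, 0, 0]}, {"hand": 0.2, "travel": [0, -0.15, 0], "rotation": [0, 0, 0]}, {"hand": 0.2, "travel": [0, -0.15, 0], "rotation": [0, 0, 0]}, {"hand": 0.2, "travel": [0, -0.15, 0], "rotation": [0, 0, 0]}, {"hand": 0.2, "travel": [0, -0.15, 0], "rotation": [0, 0, 0]}, {"hand": 0.2, "travel": [0, -0.15, 0], "rotation": [0, 0, 0]}, {"hand": 0.2, "travel": [0, -0.1, 0], "rotation": [0, 0, 0]}, {"hand": 0.2, "travel": [0, 0, 0], "rotation": [0, 0, 0]}]}}

```text
time: 5.05
eef_pos: [0.4546, 0.376, 0.3482]
tcp_rot: [-0.704, -0.06, 0.056, 0.706]
contact_force: [-0.1, -0.3, -3.0]
opening: 0.365
```

```bash
python3 -c "
from plan import *
st(); snap('scene','s2.png')
plan((.53,0,.34),100.7,9)"
```

```text
t 5.05 p [0.4546 0.376  0.3482] psi 99.41 tilt 0.35 F [-0.12 -0.33 -2.95] T [-0.   -0.06 -0.02] open 0.365 q [ 0.52  0.04  1.69  0.    1.41 -1.22]
max step mm 42.58768940851965 deg 0.14398392454152073
{"travel": [0.005, 0.002, -0.142], "rotation": [-0.002, -0.005, 0.004]}
{"travel": [0.005, 0.002, -0.142], "rotation": [0.0, -0.005, 0.0]}
{"travel": [0.004, 0.003, -0.142], "rotation": [0.0, -0.004, 0.0]}
{"travel": [0.004, 0.002, -0.141], "rotation": [0.0, -0.005, 0.0]}
{"travel": [0.003, 0.002, -0.142], "rotation": [0.0, -0.005, 0.0]}
{"travel": [0.004, 0.002, -0.142], "rotation": [0.0, -0.005, 0.0]}
{"travel": [0.003, 0.002, -0.142], "rotation": [0.0, -0.005, 0.0]}
{"travel": [0.002, 0.003, -0.142], "rotation": [0.0, -0.004, 0.0]}
{"travel": [0.002, 0.002, -0.142], "rotation": [0.0, -0.005, 0.0]}
```

View pics/s2.png

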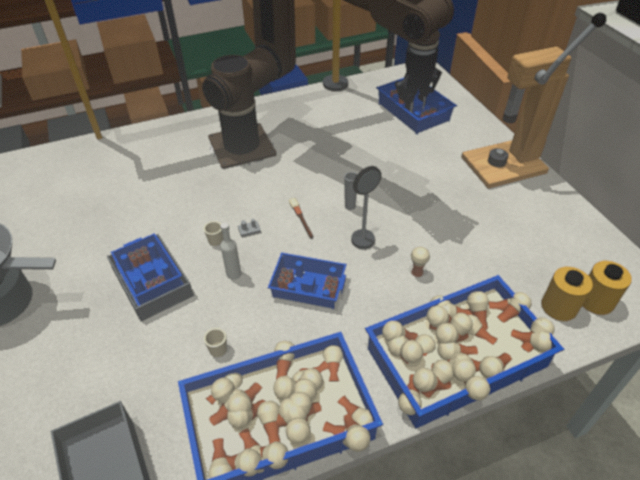

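>>> {"api": "arm_command", "payload": {"steps": [{"hand": 0.2, "travel": [0.003, 0, -0.08], "rotation": [0, 0, 0]}, {"hand": 0.2, "travel": [0.005, 0, -0.14], "rotation": [0, 0, 0]}, {"hand": 0.2, "travel": [0.005, 0, -0.14], "rotation": [0, 0, 0]}, {"hand": 0.2, "travel": [0.005, 0, -0.14], "rotation": [0, 0, 0]}, {"hand": 0.2, "travel": [0.005, 0, -0.14], "rotation": [0, 0, 0]}, {"hand": 0.2, "travel": [0.005, 0, -0.14], "rotation": [0, 0, 0]}, {"hand": 0.2, "travel": [0.005, 0, -0.14], "rotation": [0, 0, 0]}, {"hand": 0.2, "travel": [0.005, 0, -0.14], "rotation": [0, 0, 0]}, {"hand": 0.2, "travel": [0.003, 0, -0.1], "rotation": [0, 0, 0]}]}}

```text
time: 6.22
eef_pos: [0.5156, 0.0247, 0.3205]
tcp_rot: [0.705, 0.047, -0.073, -0.704]
contact_force: [0.0, -0.1, -0.6]
opening: 0.364
```

```bash
python3 -c "
from plan import *
st()
plan((.486,-.392,.30),102.15,10)"
```

```text
t 6.22 p [0.5156 0.0247 0.3205] psi 99.7 tilt 2.09 F [ 0.01 -0.08 -0.65] T [-0.   -0.06 -0.02] open 0.364 q [-0.14 -0.09  1.87 -0.01  1.4  -1.88]
max step mm 41.825776714725315 deg 0.24487134863225105
{"travel": [-0.033, 0.008, -0.135], "rotation": [-0.004, -0.008, -0.07]}
{"travel": [-0.034, 0.007, -0.135], "rotation": [0.0, -0.008, 0.0]}
{"travel": [-0.034, 0.006, -0.135], "rotation": [0.0, -0.008, 0.0]}
{"travel": [-0.035, 0.007, -0.135], "rotation": [0.0, -0.009, 0.0]}
{"travel": [-0.035, 0.007, -0.135], "rotation": [0.0, -0.008, 0.0]}
{"travel": [-0.036, 0.007, -0.134], "rotation": [0.0, -0.008, 0.0]}
{"travel": [-0.037, 0.007, -0.135], "rotation": [0.0, -0.008, 0.0]}
{"travel": [-0.037, 0.006, -0.134], "rotation": [0.0, -0.008, 0.0]}
{"travel": [-0.038, 0.007, -0.134], "rotation": [0.0, -0.008, 0.0]}
{"travel": [-0.038, 0.007, -0.134], "rotation": [0.0, -0.009, 0.0]}
```

>>> {"api": "arm_command", "payload": {"steps": [{"hand": 0.2, "travel": [-0.02, 0, -0.08], "rotation": [0, 0, -0.07]}, {"hand": 0.2, "travel": [-0.034, 0, -0.135], "rotation": [0, -0.008, 0]}, {"hand": 0.2, "travel": [-0.034, 0, -0.135], "rotation": [0, -0.008, 0]}, {"hand": 0.2, "travel": [-0.034, 0, -0.135], "rotation": [0, -0.008, 0]}, {"hand": 0.2, "travel": [-0.035, 0, -0.135], "rotation": [0, -0.008, 0]}, {"hand": 0.2, "travel": [-0.035, 0, -0.135], "rotation": [0, -0.008, 0]}, {"hand": 0.2, "travel": [-0.036, 0, -0.135], "rotation": [0, -0.008, 0]}, {"hand": 0.2, "travel": [-0.036, 0, -0.135], "rotation": [0, -0.008, 0]}, {"hand": 0.2, "travel": [-0.03, 0, -0.1], "rotation": [0, -0.008, 0]}, {"hand": 0.2, "travel": [-0.01, 0, -0.05], "rotation": [0, -0.008, 0]}, {"hand": 0.2, "travel": [0, 0, 0], "rotation": [0, 0, 0]}]}}

```text
time: 7.6
eef_pos: [0.4775, -0.3454, 0.2858]
tcp_rot: [-0.691, -0.059, 0.085, 0.715]
contact_force: [-0.1, -0.5, -1.5]
opening: 0.365
```

```bash
python3 -c "
from plan import *
st()
plan((.486,-.392,.25),102.15,2)"
```

```text
t 7.6 p [ 0.4775 -0.3454  0.2858] psi 101.69 tilt 2.83 F [-0.09 -0.49 -1.46] T [-0.04 -0.05 -0.03] open 0.365 q [-0.8   0.1   1.74 -0.01  1.35 -2.57]
max step mm 29.66975668993751 deg 0.22972435973003563
{"travel": [0.0, 0.057, -0.081], "rotation": [-0.071, -0.006, -0.062]}
{"travel": [-0.002, 0.059, -0.079], "rotation": [0.0, -0.008, 0.0]}
```

>>> {"api": "arm_command", "payload": {"steps": [{"hand": 0.2, "travel": [0, 0.057, -0.081], "rotation": [-0.07, -0.006, -0.062]}, {"hand": 0.2, "travel": [-0.002, 0.059, -0.079], "rotation": [0, -0.008, 0]}, {"hand": 0.2, "travel": [0, 0, 0], "rotation": [0, 0, 0]}]}}

```text
time: 7.98
eef_pos: [0.487, -0.3881, 0.2476]
tcp_rot: [-0.701, -0.076, 0.076, 0.705]
contact_force: [0.3, 0.4, -2.0]
opening: 0.366
```

```bash
python3 -c "
from plan import *
st(); snap('top','t3.png'); snap('scene','s3.png'); cv2.imwrite('pics/c3.png',np.hstack([cv2.resize(cv2.imread('pics/t3.png')[170:370,400:600],(390,390)),cv2.resize(cv2.imread('pics/s3.png')[160:360,80:280],(390,390))]))
plan((.486,-.392,.18),102.15,2)"
```

```text
t 7.97 p [ 0.487  -0.3881  0.2476] psi 102.37 tilt 0.25 F [ 0.35  0.42 -2.02] T [ 0.03 -0.02 -0.  ] open 0.366 q [-0.84  0.18  1.72  0.    1.25 -2.62]
max step mm 34.95553112640248 deg -0.14096428594631732
{"travel": [-0.005, 0.116, -0.006], "rotation": [-0.003, 0.005, 0.004]}
{"travel": [-0.004, 0.117, -0.007], "rotation": [0.0, 0.004, 0.0]}
```

View pics/c3.png

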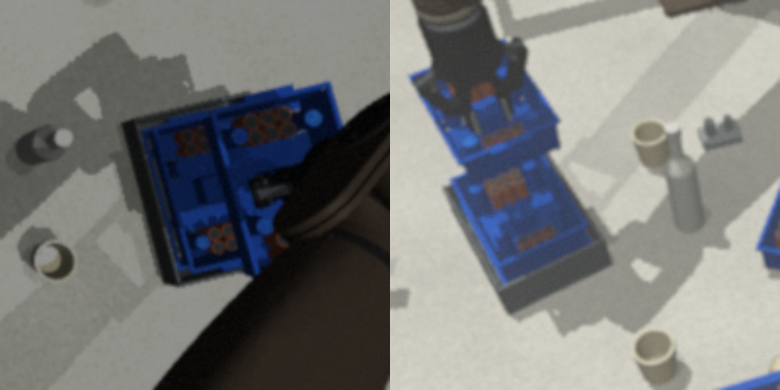

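>>> {"api": "arm_command", "payload": {"steps": [{"hand": 0.2, "travel": [-0.005, 0.116, -0.006], "rotation": [-0.003, 0.005, 0.004]}, {"hand": 0.2, "travel": [-0.004, 0.117, -0.007], "rotation": [0, 0.004, 0]}, {"hand": 0.2, "travel": [0, 0.09, 0], "rotation": [0, 0, 0]}, {"hand": 0.2, "travel": [0, 0, 0], "rotation": [0, 0, 0]}]}}

```text
time: 8.57
eef_pos: [0.4892, -0.3887, 0.157]
tcp_rot: [0.705, 0.079, -0.074, -0.701]
contact_force: [0.0, -0.3, -1.8]
opening: 0.362
```

```bash
cat > ov.py <<'E'
from plan import *
# overlay of where tray is expected given tcp
def overlay(name,yaw,dz=.0317,tgt=None):
    s=ctrl.get_state(); P=s['eef_pos']; r=[]
    for c,sl in (('top',None),('scene',None)):
        im,_=snap(c,name+c+'.png'); big=cv2.resize(im,None,fx=4,fy=4,interpolation=cv2.INTER_CUBIC)
        o=model(c,(P[0],P[1],np.deg2rad(yaw)),P[2]-dz,0); cs,_=cv2.findContours(o,0,1); cv2.drawContours(big,cs,-1,(0,255,255),1)
        if tgt: 
            o=model(c,(tgt[0],tgt[1],np.deg2rad(tgt[2])),tgt[3],.03); cs,_=cv2.findContours(o,0,1); cv2.drawContours(big,cs,-1,(0,0,255),1)
        u,v=proj(c,[P])[0]*4; k=260; u0=int(max(u-k,0));v0=int(max(v-k,0))
        r.append(cv2.resize(big[v0:v0+2*k,u0:u0+2*k],(400,400)))
    cv2.imwrite(f'pics/{name}.png',cv2.convertScaleAbs(np.hstack(r),alpha=1.3))
E
python3 -c "
from ov import *
st(); overlay('o4',12.15,tgt=(.486,-.392,192.15,.026))
plan((.486,-.392,.125),102.15,1)"
```

```text
t 8.57 p [ 0.4892 -0.3887  0.157 ] psi 102.43 tilt 0.46 F [ 0.04 -0.25 -1.82] T [-0.04 -0.03 -0.04] open 0.362 q [-0.83  0.27  1.79  0.    1.08 -2.62]
max step mm 35.71198638220507 deg -0.2684960988594668
{"travel": [-0.017, 0.118, 0.0], "rotation": [0.023, 0.009, 0.016]}
```

View pics/o4.png

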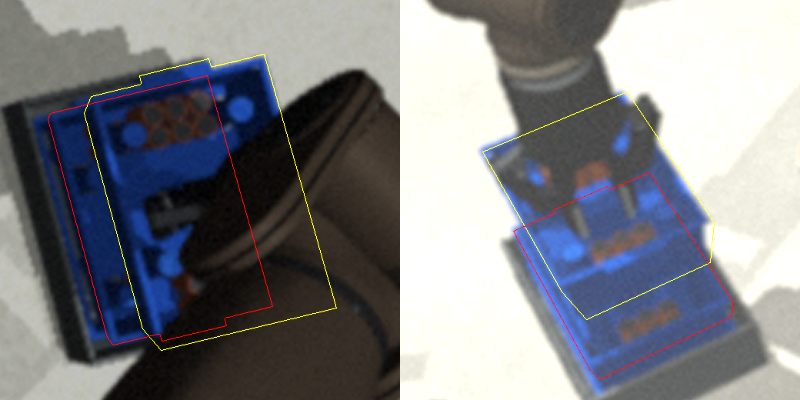

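```bash
python3 -c "
from ov import *
st()
im,d=ctrl.read_camera('top'); W=cloud('top',d)
hsv=cv2.cvtColor(im,cv2.COLOR_BGR2HSV); b=(hsv[...,0]>100)&(hsv[...,0]<130)&(hsv[...,1]>120)&(hsv[...,2]>40)
n=b&(np.hypot(W[...,0]-.487,W[...,1]+.39)<.13)&(W[...,2]>.09)
h,e=np.histogram(W[n][:,2],np.arange(.09,.22,.005)); print(list(zip(e.round(3),h)))
m=n&(W[...,2]>.165)&(W[...,2]<.185); print(m.sum(),cv2.minAreaRect((W[m][:,:2]*1000).astype(np.float32)))
print(W[m].min(0),W[m].max(0))
big=cv2.resize(im,None,fx=4,fy=4,interpolation=cv2.INTER_CUBIC); cv2.imwrite('pics/z5.png',cv2.convertScaleAbs(big[800:1350,1780:2300],alpha=2,beta=20))
im2,d=ctrl.read_camera('scene'); W=cloud('scene',d)
hsv=cv2.cvtColor(im2,cv2.COLOR_BGR2HSV); b=(hsv[...,0]>100)&(hsv[...,0]<130)&(hsv[...,1]>65)
n=b&(np.hypot(W[...,0]-.487,W[...,1]+.39)<.13)&(W[...,2]>.09)
h,e=np.histogram(W[n][:,2],np.arange(.09,.22,.005)); print(list(zip(e.round(3),h)))
"
```

```text
t 8.68 p [ 0.4907 -0.3906  0.1604] psi 102.42 tilt 0.84 F [ 0.56 -0.   -1.75] T [0.01 0.06 0.03] open 0.364 q [-0.83  0.27  1.78  0.    1.08 -2.62]
[(np.float64(0.09), np.int64(0)), (np.float64(0.095), np.int64(0)), (np.float64(0.1), np.int64(0)), (np.float64(0.105), np.int64(0)), (np.float64(0.11), np.int64(0)), (np.float64(0.115), np.int64(0)), (np.float64(0.12), np.int64(0)), (np.float64(0.125), np.int64(187)), (np.float64(0.13), np.int64(587)), (np.float64(0.135), np.int64(43)), (np.float64(0.14), np.int64(31)), (np.float64(0.145), np.int64(26)), (np.float64(0.15), np.int64(33)), (np.float64(0.155), np.int64(53)), (np.float64(0.16), np.int64(33)), (np.float64(0.165), np.int64(33)), (np.float64(0.17), np.int64(148)), (np.float64(0.175), np.int64(413)), (np.float64(0.18), np.int64(111)), (np.float64(0.185), np.int64(1)), (np.float64(0.19), np.int64(0)), (np.float64(0.195), np.int64(0)), (np.float64(0.2), np.int64(0)), (np.float64(0.205), np.int64(0)), (np.float64(0.21), np.int64(0))]
705 ((497.4978942871094, -388.213623046875), (172.98300170898438, 125.75529479980469), 12.440738677
[... 239 characters left out ...]
.int64(0)), (np.float64(0.115), np.int64(0)), (np.float64(0.12), np.int64(0)), (np.float64(0.125), np.int64(50)), (np.float64(0.13), np.int64(245)), (np.float64(0.135), np.int64(145)), (np.float64(0.14), np.int64(124)), (np.float64(0.145), np.int64(94)), (np.float64(0.15), np.int64(93)), (np.float64(0.155), np.int64(86)), (np.float64(0.16), np.int64(218)), (np.float64(0.165), np.int64(131)), (np.float64(0.17), np.int64(167)), (np.float64(0.175), np.int64(264)), (np.float64(0.18), np.int64(149)), (np.float64(0.185), np.int64(5)), (np.float64(0.19), np.int64(4)), (np.float64(0.195), np.int64(5)), (np.float64(0.2), np.int64(6)), (np.float64(0.205), np.int64(6)), (np.float64(0.21), np.int64(1))]
```

View pics/z5.png

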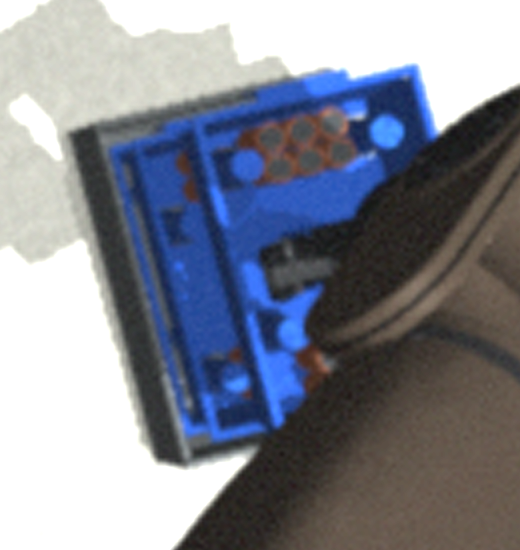

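```bash
python3 -c "
from ov import *
st()
overlay('o6',12.3,dz=.033)
st()
plan((.486,-.392,.125),102.15,1)
"
```

```text
t 8.78 p [ 0.491  -0.3915  0.1613] psi 102.4 tilt 0.96 F [ 0.01 -0.37 -0.67] T [0.02 0.01 0.  ] open 0.364 q [-0.83  0.27  1.78  0.    1.08 -2.62]
t 8.88 p [ 0.4907 -0.3916  0.1609] psi 102.37 tilt 0.93 F [-0.06 -0.79 -1.42] T [ 0.01 -0.04 -0.08] open 0.362 q [-0.84  0.27  1.78  0.    1.08 -2.62]
max step mm 36.192106698596746 deg -0.22400965743198692
{"travel": [-0.017, 0.119, 0.004], "rotation": [0.026, 0.008, 0.017]}
```

View pics/o6.png

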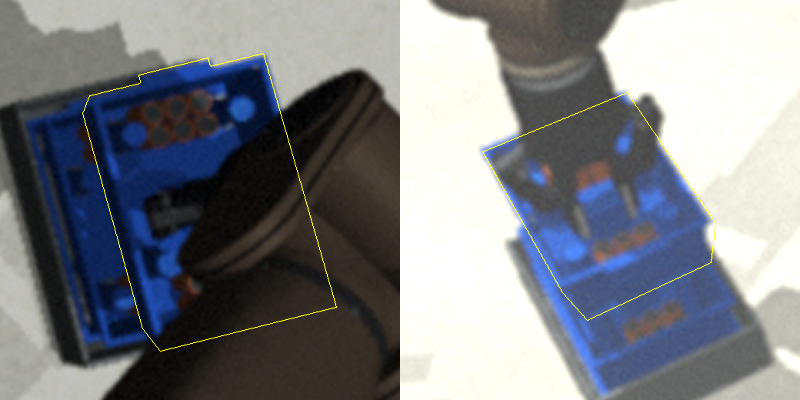

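>>> {"api": "arm_command", "payload": {"steps": [{"hand": 0.2, "travel": [-0.017, 0.06, 0.004], "rotation": [0.026, 0.008, 0.017]}, {"hand": 0.2, "travel": [0, 0.03, 0], "rotation": [0, 0, 0]}, {"hand": 0.2, "travel": [0, 0, 0], "rotation": [0, 0, 0]}, {"hand": 0.2, "travel": [0, 0, 0], "rotation": [0, 0, 0]}]}}

```text
time: 9.38
eef_pos: [0.4852, -0.392, 0.1325]
tcp_rot: [-0.703, -0.074, 0.075, 0.703]
contact_force: [0.3, -0.0, -2.0]
opening: 0.364
```

```bash
python3 -c "
from ov import *
st()
plan((.486,-.392,.118),102.15,1)
"
```

```text
t 9.38 p [ 0.4852 -0.392   0.1325] psi 102.09 tilt 0.04 F [ 0.33 -0.02 -2.04] T [0.02 0.04 0.02] open 0.364 q [-0.84  0.3   1.8   0.    1.04 -2.62]
max step mm 14.49760665709324 deg 0.06153841542341336
{"travel": [0.003, 0.048, 0.0], "rotation": [-0.001, -0.002, 0.0]}
```

```bash
python3 -c "
from ov import *
overlay('o7',12.15,dz=.033)
st()
im=cv2.imread('pics/o7top.png');b=cv2.resize(im,None,fx=4,fy=4,interpolation=cv2.INTER_CUBIC)
for z0,x,y,th,col in((.0995,.4852,-.392,12.15,(0,255,255)),):
  c,s=np.cos(np.deg2rad(th)),np.sin(np.deg2rad(th))
  for a,bb,zz in((.09,.062,.05),):
    q=np.array([(-a,-bb),(a,-bb),(a,bb),(-a,bb)]);W=np.c_[x+c*q[:,0]-s*q[:,1],y+s*q[:,0]+c*q[:,1],np.full(4,z0+zz)]
    cv2.polylines(b,[np.int32((proj('top',W)+.5)*4)],True,col,1)
  for px,py,zz in((.058,.038,.046),(.058,-.038,.046),(-.034,.038,.046),(-.034,-.038,.046)):
    W=[[x+c*px-s*py,y+s*px+c*py,z0+zz]]; u=np.int32((proj('top',W)[0]+.5)*4); cv2.circle(b,tuple(int(k) for k in u),10,col,1)
cv2.imwrite('pics/z7.png',cv2.convertScaleAbs(b[800:1350,1780:2300],alpha=2,beta=20))
"
```

```text
t 9.47 p [ 0.4853 -0.3921  0.1327] psi 102.09 tilt 0.02 F [-0.04  0.76 -2.34] T [ 0.01 -0.02  0.  ] open 0.36 q [-0.84  0.3   1.8   0.    1.04 -2.62]
```

View pics/z7.png

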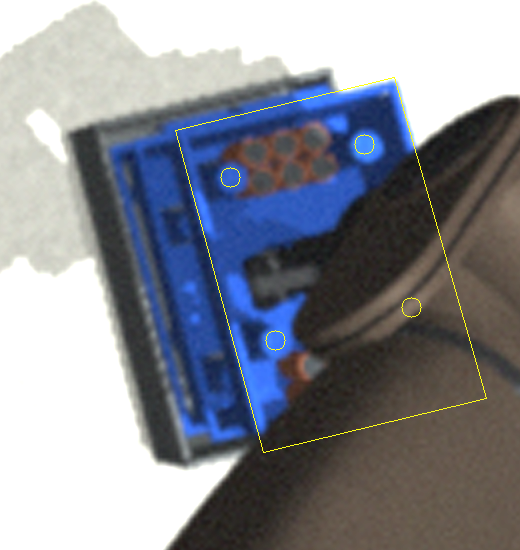

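>>> {"api": "arm_command", "payload": {"steps": [{"hand": 0.2, "travel": [0.003, 0.03, 0], "rotation": [0, 0, 0]}, {"hand": 0.2, "travel": [0, 0.02, 0], "rotation": [0, 0, 0]}, {"hand": 0.2, "travel": [0, 0.01, 0], "rotation": [0, 0, 0]}]}}

```text
time: 9.85
eef_pos: [0.4866, -0.3921, 0.1142]
tcp_rot: [0.703, 0.075, -0.074, -0.703]
contact_force: [-0.0, -0.2, -1.3]
opening: 0.363
```

```bash
python3 -c "
from ov import *
st()
plan((.486,-.392,.108),102.15,1)
"
```

```text
t 9.85 p [ 0.4866 -0.3921  0.1142] psi 102.1 tilt 0.06 F [-0.05 -0.18 -1.33] T [-0.   -0.07 -0.02] open 0.363 q [-0.84  0.33  1.8   0.    1.01 -2.62]
max step mm 6.275836350920276 deg 0.0518054337045169
{"travel": [-0.002, 0.021, 0.001], "rotation": [0.002, -0.002, 0.001]}
```

>>> {"api": "arm_command", "payload": {"steps": [{"hand": 0.2, "travel": [-0.002, 0.012, 0], "rotation": [0, 0, 0]}, {"hand": 0.2, "travel": [0, 0.008, 0], "rotation": [0, 0, 0]}]}}

```text
time: 10.1
eef_pos: [0.4859, -0.3922, 0.1076]
tcp_rot: [0.703, 0.075, -0.074, -0.703]
contact_force: [0.5, -0.1, -2.5]
opening: 0.365
```

>>> {"api": "arm_command", "payload": {"steps": [{"hand": 0.2, "travel": [0, 0.006, 0], "rotation": [0, 0, 0]}]}}

```text
time: 10.22
eef_pos: [0.4859, -0.3922, 0.1056]
tcp_rot: [0.703, 0.075, -0.074, -0.703]
contact_force: [-0.5, 1.1, -2.3]
opening: 0.365
```

>>> {"api": "arm_command", "payload": {"steps": [{"hand": 0.2, "travel": [0, 0.006, 0], "rotation": [0, 0, 0]}]}}

```text
time: 10.35
eef_pos: [0.486, -0.3923, 0.1052]
tcp_rot: [-0.703, -0.075, 0.075, 0.703]
contact_force: [-3.8, 4.6, 9.9]
opening: 0.362
```

>>> {"api": "arm_command", "payload": {"steps": [{"hand": 0.2, "travel": [0, 0, 0], "rotation": [0, 0, 0]}]}}

```text
time: 10.48
eef_pos: [0.4862, -0.3925, 0.1056]
tcp_rot: [0.703, 0.075, -0.074, -0.703]
contact_force: [0.3, -0.3, -2.4]
opening: 0.364
```

```bash
python3 -c "
from ov import *
st(); overlay('o8',12.15,dz=.033); st()
"
```

```text
t 10.47 p [ 0.4862 -0.3925  0.1056] psi 102.11 tilt 0.05 F [ 0.25 -0.33 -2.37] T [-0.01 -0.04 -0.  ] open 0.364 q [-0.84  0.34  1.81  0.    1.   -2.62]
t 10.57 p [ 0.4861 -0.3924  0.1053] psi 102.1 tilt 0.04 F [ 0.71  0.87 -1.62] T [0.05 0.02 0.01] open 0.363 q [-0.84  0.34  1.81  0.    1.   -2.62]
```

View pics/o8.png

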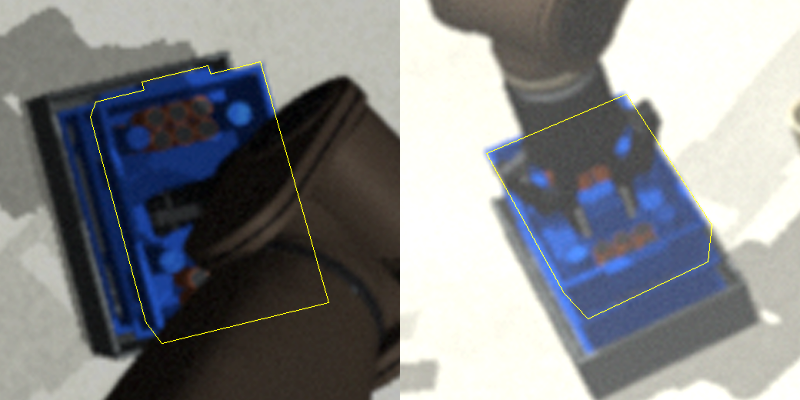

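>>> {"api": "arm_command", "payload": {"steps": [{"hand": 0.2, "travel": [0, 0.007, 0], "rotation": [0, 0, 0]}]}}

```text
time: 10.7
eef_pos: [0.4862, -0.3925, 0.1052]
tcp_rot: [-0.703, -0.074, 0.075, 0.703]
contact_force: [-6.3, 6.0, 14.0]
opening: 0.364
```

>>> {"api": "arm_command", "payload": {"steps": [{"hand": 0.2, "travel": [0, 0.004, 0], "rotation": [0, 0, 0]}]}}

```text
time: 10.82
eef_pos: [0.4862, -0.3925, 0.1053]
tcp_rot: [-0.703, -0.074, 0.075, 0.703]
contact_force: [-2.6, 2.2, 3.3]
opening: 0.367
```

```bash
python3 -c "
from ov import *
for c in('top','scene'):
  d=np.load(c+'0.npy'); W=cloud(c,d)
  def rimz(x,y,th,z0):
    cc,s=np.cos(np.deg2rad(th)),np.sin(np.deg2rad(th)); X=W[...,0]-x;Y=W[...,1]-y; a=cc*X+s*Y;b=-s*X+cc*Y
    for nm,m in (('rim',((abs(abs(a)-.0885)<.0025)&(abs(b)<.06))|((abs(abs(b)-.0605)<.0025)&(abs(a)<.088))),('block',(abs(a)<.012)&(abs(b)<.012)),('floor',(abs(a)<.035)&(abs(a)>.022)&(abs(b)<.02))):
      z=W[m][:,2]; z=z[abs(z-(z0+dict(rim=.05,block=.034,floor=.003)[nm]))<.006]; print(c,nm,len(z),np.median(z).round(4),end=' ')
    print()
  rimz(.661,-.009,54.35,0); rimz(.457,.377,9.4,0); rimz(.486,-.392,192.15,.026)
"
```

```text
top rim 411 0.0503 top block 93 0.034 top floor 157 0.0032 
top rim 423 0.0499 top block 95 0.034 top floor 165 0.0033 
top rim 443 0.0771 top block 101 0.0616 top floor 161 0.0303 
scene rim 286 0.049 scene block 63 0.0335 scene floor 109 0.0029 
scene rim 145 0.0482 scene block 40 0.0334 scene floor 17 0.0022 
scene rim 311 0.0772 scene block 61 0.0617 scene floor 12 0.0307
```

>>> {"api": "arm_command", "payload": {"steps": [{"hand": 0.38, "travel": [0, 0, 0], "rotation": [0, 0, 0]}, {"hand": 0.42, "travel": [0, 0, 0], "rotation": [0, 0, 0]}, {"hand": 0.5, "travel": [0, 0, 0], "rotation": [0, 0, 0]}, {"hand": 0.58, "travel": [0, 0, 0], "rotation": [0, 0, 0]}, {"hand": 0.58, "travel": [0, 0, 0], "rotation": [0, 0, 0]}]}}

```text
time: 11.45
eef_pos: [0.4867, -0.3932, 0.1052]
tcp_rot: [0.704, 0.075, -0.074, -0.703]
contact_force: [-0.5, -0.4, 0.1]
opening: 0.578
```

>>> {"api": "arm_command", "payload": {"steps": [{"hand": 0.58, "travel": [0, -0.04, 0], "rotation": [0, 0, 0]}, {"hand": 0.58, "travel": [0, -0.1, 0], "rotation": [0, 0, 0]}, {"hand": 0.58, "travel": [0, -0.15, 0], "rotation": [0, 0, 0]}, {"hand": 0.58, "travel": [0, -0.15, 0], "rotation": [0, 0, 0]}, {"hand": 0.58, "travel": [0, -0.1, 0], "rotation": [0, 0, 0]}]}}

```text
time: 12.08
eef_pos: [0.4857, -0.392, 0.2715]
tcp_rot: [-0.702, -0.074, 0.075, 0.704]
contact_force: [-0.2, -0.0, -0.2]
opening: 0.584
```

```bash
python3 -c "
from ov import *
st(); p=plan((.53,-.18,.33),33.3,8); plan((.661,-.009,.20),-35.65,9,pose=p)
"
```

```text
t 12.07 p [ 0.4857 -0.392   0.2715] psi 102.12 tilt 0.19 F [-0.15 -0.03 -0.15] T [0.01 0.05 0.04] open 0.584 q [-0.84  0.17  1.69 -0.    1.29 -2.62]
max step mm 28.04162907136041 deg -8.602280488260327
{"travel": [0.037, -0.024, 0.083], "rotation": [-0.005, 0.287, -0.004]}
{"travel": [0.023, -0.025, 0.087], "rotation": [0.0, 0.286, 0.0]}
{"travel": [0.011, -0.024, 0.089], "rotation": [0.0, 0.287, 0.0]}
{"travel": [-0.003, -0.024, 0.09], "rotation": [0.0, 0.287, 0.0]}
{"travel": [-0.016, -0.025, 0.089], "rotation": [0.0, 0.287, 0.0]}
{"travel": [-0.03, -0.024, 0.085], "rotation": [0.0, 0.286, 0.0]}
{"travel": [-0.042, -0.024, 0.08], "rotation": [0.0, 0.287, 0.0]}
{"travel": [-0.053, -0.025, 0.073], "rotation": [0.0, 0.287, 0.0]}
max step mm 27.962520893706625 deg -7.660929342820869
{"travel": [-0.026, 0.048, 0.075], "rotation": [0.0, 0.255, 0.0]}
{"travel": [-0.036, 0.048, 0.071], "rotation": [0.0, 0.256, 0.0]}
{"travel": [-0.046, 0.049, 0.066], "rotation": [0.0, 0.255, 0.0]}
{"travel": [-0.054, 0.048, 0.059], "rotation": [0.0, 0.255, 0.0]}
{"travel": [-0.061, 0.048, 0.052], "rotation": [0.0, 0.256, 0.0]}
{"travel": [-0.067, 0.048, 0.042], "rotation": [0.0, 0.255, 0.0]}
{"travel": [-0.072, 0.048, 0.034], "rotation": [0.0, 0.256, 0.0]}
{"travel": [-0.077, 0.048, 0.023], "rotation": [0.0, 0.255, 0.0]}
{"travel": [-0.078, 0.049, 0.013], "rotation": [0.0, 0.255, 0.0]}
```

>>> {"api": "arm_command", "payload": {"steps": [{"hand": 0.62, "travel": [0.037, -0.024, 0.083], "rotation": [-0.005, 0.287, -0.004]}, {"hand": 0.62, "travel": [0.023, -0.025, 0.087], "rotation": [0, 0.287, 0]}, {"hand": 0.62, "travel": [0.011, -0.024, 0.089], "rotation": [0, 0.287, 0]}, {"hand": 0.62, "travel": [-0.003, -0.024, 0.09], "rotation": [0, 0.287, 0]}, {"hand": 0.62, "travel": [-0.016, -0.025, 0.089], "rotation": [0, 0.287, 0]}, {"hand": 0.62, "travel": [-0.03, -0.024, 0.085], "rotation": [0, 0.287, 0]}, {"hand": 0.62, "travel": [-0.042, -0.024, 0.08], "rotation": [0, 0.287, 0]}, {"hand": 0.62, "travel": [-0.053, -0.025, 0.073], "rotation": [0, 0.287, 0]}]}}

```text
time: 13.08
eef_pos: [0.5352, -0.177, 0.3444]
tcp_rot: [0.616, -0.343, 0.356, -0.613]
contact_force: [0.0, -0.9, -0.8]
opening: 0.62
```

```bash
python3 -c "
from ov import *
st(); plan((.661,-.009,.20),-35.65,9)
"
```

```text
t 13.07 p [ 0.5352 -0.177   0.3444] psi 30.74 tilt 1.1 F [ 0.04 -0.9  -0.79] T [ 0.03 -0.04  0.01] open 0.62 q [-0.5  -0.02  1.76 -0.    1.39 -1.03]
max step mm 28.306028159362196 deg -7.376129410281799
{"travel": [-0.031, 0.053, 0.071], "rotation": [-0.014, 0.246, 0.034]}
{"travel": [-0.038, 0.054, 0.068], "rotation": [0.0, 0.246, 0.0]}
{"travel": [-0.047, 0.053, 0.062], "rotation": [0.0, 0.245, 0.0]}
{"travel": [-0.055, 0.054, 0.055], "rotation": [0.0, 0.246, 0.0]}
{"travel": [-0.061, 0.053, 0.048], "rotation": [0.0, 0.246, 0.0]}
{"travel": [-0.067, 0.054, 0.04], "rotation": [0.0, 0.246, 0.0]}
{"travel": [-0.071, 0.053, 0.03], "rotation": [0.0, 0.246, 0.0]}
{"travel": [-0.075, 0.054, 0.022], "rotation": [0.0, 0.246, 0.0]}
{"travel": [-0.077, 0.053, 0.011], "rotation": [0.0, 0.246, 0.0]}
```

>>> {"api": "arm_command", "payload": {"steps": [{"hand": 0.62, "travel": [-0.031, 0.04, 0.071], "rotation": [-0.014, 0.246, 0.034]}, {"hand": 0.62, "travel": [-0.038, 0.05, 0.068], "rotation": [0, 0.246, 0]}, {"hand": 0.62, "travel": [-0.047, 0.053, 0.062], "rotation": [0, 0.246, 0]}, {"hand": 0.62, "travel": [-0.055, 0.054, 0.055], "rotation": [0, 0.246, 0]}, {"hand": 0.62, "travel": [-0.061, 0.053, 0.048], "rotation": [0, 0.246, 0]}, {"hand": 0.62, "travel": [-0.067, 0.054, 0.04], "rotation": [0, 0.246, 0]}, {"hand": 0.62, "travel": [-0.071, 0.053, 0.03], "rotation": [0, 0.246, 0]}, {"hand": 0.62, "travel": [-0.075, 0.054, 0.022], "rotation": [0, 0.246, 0]}, {"hand": 0.62, "travel": [-0.077, 0.053, 0.011], "rotation": [0, 0.246, 0]}, {"hand": 0.62, "travel": [0, 0, 0], "rotation": [0, 0, 0]}]}}

```text
time: 14.32
eef_pos: [0.6704, -0.0042, 0.2151]
tcp_rot: [0.307, -0.63, 0.639, -0.315]
contact_force: [0.2, -0.0, 0.3]
opening: 0.616
```

```bash
cat > fp.py <<'E'
from ov import *
def fitpile(im,p0,z0,zl=.045,c='top',name=None,**k):
    k=k or dict(sat=120,vmin=90)
    p,e=fit((c,),[im],p0,z0,zl,**k); print(c,np.round(p[:2],4),np.rad2deg(p[2]).round(2),round(e,4))
    o=model(c,p,z0,zl); m=bluemask(im,p[:2],c,z0+.05,**k); big=cv2.resize(im,None,fx=4,fy=4)
    for q,col in((m,(0,0,255)),(o,(0,255,255))):
        cs,_=cv2.findContours(q,0,1); cv2.drawContours(big,cs,-1,col,1)
    u,v=proj(c,[[p[0],p[1],z0+.04]])[0]*4; return cv2.resize(cv2.convertScaleAbs(big[int(v-260):int(v+260),int(u-260):int(u+260)],alpha=1.4),(400,400))
E
python3 -c "
from fp import *
st(); im,d=snap('top','t9.png'); im2,d2=snap('scene','s9.png')
a=fitpile(im,(.486,-.392,np.deg2rad(12.15)),.0735,zl=.045)
b=fitpile(im2,(.486,-.392,np.deg2rad(12.15)),.0735,zl=.01,c='scene',sat=65,vmin=0)
cv2.imwrite('pics/f9.png',np.hstack([a,b]))
for c,dd in(('top',d),('scene',d2)):
  W=cloud(c,dd);th=np.deg2rad(12.15);X=W[...,0]-.486;Y=W[...,1]+.392;a=np.cos(th)*X+np.sin(th)*Y;b=-np.sin(th)*X+np.cos(th)*Y
  for m in((abs(a)<.012)&(abs(b)<.012),(abs(a-.0885)<.003)&(abs(b)<.06),(abs(a+.0885)<.003)&(abs(b)<.06),(abs(b-.0605)<.003)&(abs(a)<.08),(abs(b+.0605)<.003)&(abs(a)<.08)):
    z=W[m][:,2]; z=z[z>.1]; print(c,len(z),np.median(z).round(4))
plan((.661,-.009,.07),-35.65,2)
"
```

```text
t 14.32 p [ 0.6704 -0.0042  0.2151] psi -37.75 tilt 0.97 F [ 0.19 -0.05  0.35] T [-0.02 -0.04 -0.02] open 0.616 q [-0.16  0.3   1.63 -0.    1.19  0.5 ]
top [ 0.4848 -0.3926] 11.78 0.0243
scene [ 0.4864 -0.3962] 9.6 0.0556
top 111 0.1073
top 95 0.1233
top 186 0.1222
top 147 0.1234
top 236 0.1223
scene 73 0.1069
scene 109 0.1227
scene 234 0.1165
scene 51 0.1227
scene 109 0.1226
max step mm 73.7323676214955 deg 1.0670775196369795
{"travel": [0.016, 0.245, -0.014], "rotation": [-0.037, -0.035, -0.011]}
{"travel": [0.014, 0.245, -0.01], "rotation": [0.0, -0.036, 0.0]}
```

View pics/f9.png

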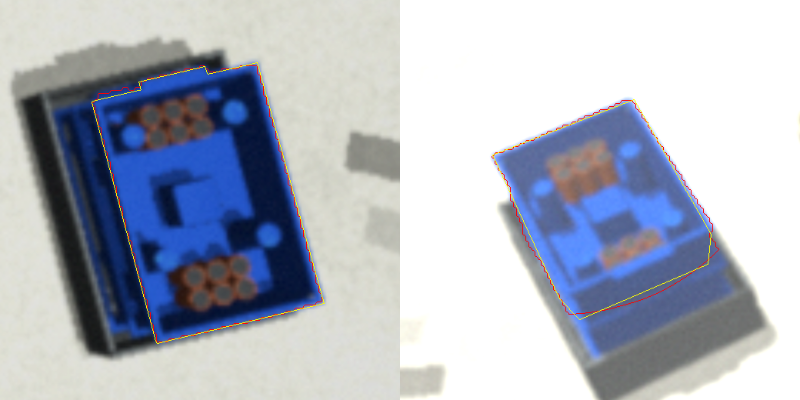

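>>> {"api": "arm_command", "payload": {"steps": [{"hand": 0.62, "travel": [0.016, 0.12, -0.014], "rotation": [-0.037, -0.035, -0.011]}, {"hand": 0.62, "travel": [0.014, 0.14, -0.01], "rotation": [0, -0.036, 0]}, {"hand": 0.62, "travel": [0, 0.1, 0], "rotation": [0, 0, 0]}, {"hand": 0.62, "travel": [0, 0.05, 0], "rotation": [0, 0, 0]}, {"hand": 0.62, "travel": [0, 0, 0], "rotation": [0, 0, 0]}]}}

```text
time: 15.05
eef_pos: [0.6634, -0.0137, 0.1007]
tcp_rot: [0.32, -0.625, 0.632, -0.328]
contact_force: [0.3, 0.3, 0.3]
opening: 0.622
```

```bash
python3 -c "
from ov import *
st(); plan((.661,-.009,.058),-35.65,1)
"
```

```text
t 15.05 p [ 0.6634 -0.0137  0.1007] psi -35.48 tilt 0.79 F [0.32 0.33 0.34] T [-0.05  0.01 -0.02] open 0.622 q [-0.17  0.41  1.72 -0.    1.    0.45]
max step mm 43.07554779692372 deg -0.16782329580731725
{"travel": [-0.007, 0.142, -0.018], "rotation": [-0.025, 0.006, -0.01]}
```

>>> {"api": "arm_command", "payload": {"steps": [{"hand": 0.62, "travel": [-0.007, 0.07, -0.018], "rotation": [-0.025, 0.006, -0.01]}, {"hand": 0.62, "travel": [0, 0.06, 0], "rotation": [0, 0, 0]}, {"hand": 0.62, "travel": [0, 0, 0], "rotation": [0, 0, 0]}]}}

```text
time: 15.42
eef_pos: [0.6623, -0.0091, 0.0625]
tcp_rot: [0.322, -0.628, 0.63, -0.324]
contact_force: [-0.2, 0.4, 0.1]
opening: 0.618
```

```bash
python3 -c "
from ov import *
st(); plan((.661,-.009,.032),-35.65,2)
"
```

```text
t 15.43 p [ 0.6623 -0.0091  0.0625] psi -35.65 tilt 0.23 F [-0.16  0.38  0.06] T [0.03 0.01 0.01] open 0.618 q [-0.17  0.47  1.72  0.    0.95  0.46]
max step mm 15.27172639555038 deg 0.0004291506591773076
{"travel": [0.001, 0.051, -0.002], "rotation": [-0.007, 0.0, -0.003]}
{"travel": [0.001, 0.051, -0.002], "rotation": [0.0, 0.0, 0.0]}
```

>>> {"api": "arm_command", "payload": {"steps": [{"hand": 0.62, "travel": [0.001, 0.046, -0.003], "rotation": [-0.007, 0, -0.003]}, {"hand": 0.62, "travel": [0.001, 0.045, -0.002], "rotation": [0, 0, 0]}, {"hand": 0.62, "travel": [0, 0.006, 0], "rotation": [0, 0, 0]}]}}

```text
time: 15.8
eef_pos: [0.6611, -0.0086, 0.0319]
tcp_rot: [0.323, -0.629, 0.629, -0.323]
contact_force: [0.7, 0.4, 0.6]
opening: 0.623
```

```bash
python3 -c "
from ov import *
st(); plan((.661,-.009,.032),-35.65,1)
"
```

```text
t 15.8 p [ 0.6611 -0.0086  0.0319] psi -35.63 tilt 0.04 F [0.65 0.4  0.65] T [-0.01 -0.05  0.03] open 0.623 q [-0.17  0.51  1.73  0.    0.9   0.46]
max step mm 0.4321001688011465 deg -0.021643149960208528
{"travel": [0.001, 0.0, 0.001], "rotation": [-0.001, 0.001, -0.001]}
```

>>> {"api": "arm_command", "payload": {"grip_force": 60, "steps": [{"hand": 0.45, "travel": [0, 0, 0], "rotation": [0, 0, 0]}, {"hand": 0.3, "travel": [0, 0, 0], "rotation": [0, 0, 0]}, {"hand": 0.2, "travel": [0, 0, 0], "rotation": [0, 0, 0]}, {"hand": 0.2, "travel": [0, 0, 0], "rotation": [0, 0, 0]}, {"hand": 0.2, "travel": [0, 0, 0], "rotation": [0, 0, 0]}]}}

```text
time: 16.42
eef_pos: [0.6613, -0.0086, 0.032]
tcp_rot: [0.323, -0.629, 0.629, -0.324]
contact_force: [0.3, 0.8, -2.3]
opening: 0.363
```

```bash
python3 -c "
from ov import *
st()
"
```

```text
t 16.43 p [ 0.6613 -0.0086  0.032 ] psi -35.62 tilt 0.07 F [ 0.29  0.83 -2.27] T [0.04 0.05 0.03] open 0.363 q [-0.17  0.51  1.73  0.    0.9   0.46]
```

>>> {"api": "arm_command", "payload": {"steps": [{"hand": 0.2, "travel": [0, -0.05, 0], "rotation": [0, 0, 0]}, {"hand": 0.2, "travel": [0, -0.1, 0], "rotation": [0, 0, 0]}, {"hand": 0.2, "travel": [0, -0.14, 0], "rotation": [0, 0, 0]}, {"hand": 0.2, "travel": [0, -0.14, 0], "rotation": [0, 0, 0]}, {"hand": 0.2, "travel": [0, -0.14, 0], "rotation": [0, 0, 0]}, {"hand": 0.2, "travel": [0, -0.14, 0], "rotation": [0, 0, 0]}, {"hand": 0.2, "travel": [0, -0.14, 0], "rotation": [0, 0, 0]}, {"hand": 0.2, "travel": [0, -0.08, 0], "rotation": [0, 0, 0]}, {"hand": 0.2, "travel": [0, 0, 0], "rotation": [0, 0, 0]}]}}

```text
time: 17.55
eef_pos: [0.6586, -0.0082, 0.3247]
tcp_rot: [0.323, -0.629, 0.629, -0.323]
contact_force: [-0.3, -0.7, -3.0]
opening: 0.364
```

```bash
python3 -c "
from ov import *
st(); snap('scene','s10.png')
plan((.56,-.2,.33),33,9)
"
```

```text
t 17.55 p [ 0.6586 -0.0082  0.3247] psi -35.63 tilt 0.03 F [-0.25 -0.69 -3.02] T [ 0.03  0.01 -0.05] open 0.364 q [-0.17  0.21  1.55  0.    1.39  0.46]
max step mm 23.951085364078352 deg 7.625398494656295
{"travel": [0.079, -0.003, 0.012], "rotation": [0.004, -0.254, 0.001]}
{"travel": [0.08, -0.002, 0.001], "rotation": [0.0, -0.254, 0.0]}
{"travel": [0.079, -0.003, -0.009], "rotation": [0.0, -0.255, 0.0]}
{"travel": [0.077, -0.002, -0.02], "rotation": [0.0, -0.254, 0.0]}
{"travel": [0.074, -0.003, -0.03], "rotation": [0.0, -0.254, 0.0]}
{"travel": [0.07, -0.002, -0.039], "rotation": [0.0, -0.254, 0.0]}
{"travel": [0.063, -0.003, -0.048], "rotation": [0.0, -0.254, 0.0]}
{"travel": [0.057, -0.003, -0.057], "rotation": [0.0, -0.254, 0.0]}
{"travel": [0.048, -0.002, -0.063], "rotation": [0.0, -0.255, 0.0]}
```

View pics/s10.png

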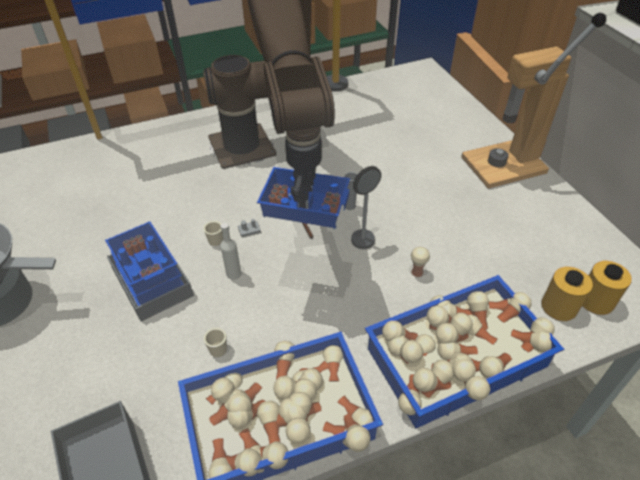

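>>> {"api": "arm_command", "payload": {"steps": [{"hand": 0.2, "travel": [0.06, -0.004, 0.01], "rotation": [0, -0.2, 0]}, {"hand": 0.2, "travel": [0.08, -0.004, 0.001], "rotation": [0, -0.254, 0]}, {"hand": 0.2, "travel": [0.079, -0.004, -0.009], "rotation": [0, -0.254, 0]}, {"hand": 0.2, "travel": [0.077, -0.004, -0.02], "rotation": [0, -0.254, 0]}, {"hand": 0.2, "travel": [0.074, -0.004, -0.03], "rotation": [0, -0.254, 0]}, {"hand": 0.2, "travel": [0.07, -0.004, -0.039], "rotation": [0, -0.254, 0]}, {"hand": 0.2, "travel": [0.063, -0.004, -0.048], "rotation": [0, -0.254, 0]}, {"hand": 0.2, "travel": [0.057, -0.004, -0.057], "rotation": [0, -0.254, 0]}, {"hand": 0.2, "travel": [0.048, -0.004, -0.063], "rotation": [0, -0.254, 0]}]}}

```text
time: 18.73
eef_pos: [0.5503, -0.195, 0.3106]
tcp_rot: [0.625, -0.347, 0.319, -0.622]
contact_force: [0.9, 0.1, -2.8]
opening: 0.366
```

```bash
python3 -c "
from ov import *
st()
plan((.4855,-.3924,.29),102,9)
"
```

```text
t 18.73 p [ 0.5503 -0.195   0.3106] psi 33.78 tilt 2.31 F [ 0.95  0.12 -2.85] T [-0.   -0.02  0.01] open 0.366 q [-0.51  0.07  1.73 -0.01  1.39 -1.1 ]
max step mm 23.200701077908665 deg 7.579989091554629
{"travel": [0.048, 0.008, -0.06], "rotation": [0.041, -0.253, -0.065]}
{"travel": [0.039, 0.007, -0.067], "rotation": [0.0, -0.253, 0.0]}
{"travel": [0.03, 0.008, -0.071], "rotation": [0.0, -0.253, 0.0]}
{"travel": [0.02, 0.007, -0.074], "rotation": [0.0, -0.252, 0.0]}
{"travel": [0.01, 0.008, -0.076], "rotation": [0.0, -0.253, 0.0]}
{"travel": [0.001, 0.008, -0.077], "rotation": [0.0, -0.253, 0.0]}
{"travel": [-0.01, 0.007, -0.076], "rotation": [0.0, -0.252, 0.0]}
{"travel": [-0.02, 0.008, -0.075], "rotation": [0.0, -0.253, 0.0]}
{"travel": [-0.03, 0.007, -0.071], "rotation": [0.0, -0.253, 0.0]}
```

>>> {"api": "arm_command", "payload": {"steps": [{"hand": 0.2, "travel": [0.048, 0.004, -0.06], "rotation": [0.041, -0.253, -0.065]}, {"hand": 0.2, "travel": [0.039, 0.002, -0.067], "rotation": [0, -0.253, 0]}, {"hand": 0.2, "travel": [0.03, 0.002, -0.071], "rotation": [0, -0.253, 0]}, {"hand": 0.2, "travel": [0.02, 0.002, -0.074], "rotation": [0, -0.253, 0]}, {"hand": 0.2, "travel": [0.01, 0.002, -0.076], "rotation": [0, -0.253, 0]}, {"hand": 0.2, "travel": [0, 0.002, -0.077], "rotation": [0, -0.253, 0]}, {"hand": 0.2, "travel": [-0.01, 0.002, -0.076], "rotation": [0, -0.253, 0]}, {"hand": 0.2, "travel": [-0.02, 0.002, -0.07], "rotation": [0, -0.22, 0]}, {"hand": 0.2, "travel": [-0.03, 0.002, -0.05], "rotation": [0, -0.15, 0]}, {"hand": 0.2, "travel": [0, 0, 0], "rotation": [0, 0, 0]}]}}

```text
time: 19.98
eef_pos: [0.4758, -0.3858, 0.2763]
tcp_rot: [-0.693, -0.051, 0.072, 0.715]
contact_force: [-0.1, 0.2, -1.6]
opening: 0.362
```

```bash
python3 -c "
from ov import *
st()
plan((.4855,-.3924,.23),102,2)
"
```

```text
t 19.98 p [ 0.4758 -0.3858  0.2763] psi 99.96 tilt 2.41 F [-0.09  0.24 -1.61] T [-0.03 -0.05 -0.01] open 0.362 q [-0.85  0.16  1.69 -0.    1.33 -2.59]
max step mm 23.90763504942198 deg 1.0193308958022944
{"travel": [0.016, 0.076, -0.016], "rotation": [-0.064, -0.033, -0.049]}
{"travel": [0.014, 0.078, -0.014], "rotation": [0.0, -0.034, 0.0]}
```

>>> {"api": "arm_command", "payload": {"steps": [{"hand": 0.2, "travel": [0.016, 0.076, -0.016], "rotation": [-0.064, -0.033, -0.049]}, {"hand": 0.2, "travel": [0.014, 0.06, -0.014], "rotation": [0, -0.034, 0]}, {"hand": 0.2, "travel": [0, 0, 0], "rotation": [0, 0, 0]}, {"hand": 0.2, "travel": [0, 0, 0], "rotation": [0, 0, 0]}]}}

```text
time: 20.48
eef_pos: [0.4859, -0.3895, 0.231]
tcp_rot: [-0.701, -0.073, 0.074, 0.705]
contact_force: [-0.1, -0.9, -1.3]
opening: 0.368
```

```bash
python3 -c "
from ov import *
st()
plan((.4855,-.3924,.18),102,2)
"
```

```text
t 20.48 p [ 0.4859 -0.3895  0.231 ] psi 101.92 tilt 0.35 F [-0.09 -0.89 -1.31] T [-0.02 -0.03 -0.03] open 0.368 q [-0.84  0.2   1.73  0.    1.22 -2.62]
max step mm 25.541221502438482 deg 0.038219908647199936
{"travel": [-0.002, 0.085, -0.005], "rotation": [-0.011, -0.001, -0.003]}
{"travel": [-0.001, 0.085, -0.005], "rotation": [0.0, -0.002, 0.0]}
```

>>> {"api": "arm_command", "payload": {"steps": [{"hand": 0.2, "travel": [-0.002, 0.06, -0.005], "rotation": [-0.011, 0, -0.003]}, {"hand": 0.2, "travel": [-0.001, 0.05, -0.005], "rotation": [0, 0, 0]}, {"hand": 0.2, "travel": [0, 0.03, 0], "rotation": [0, 0, 0]}, {"hand": 0.2, "travel": [0, 0, 0], "rotation": [0, 0, 0]}, {"hand": 0.2, "travel": [0, 0, 0], "rotation": [0, 0, 0]}]}}

```text
time: 21.1
eef_pos: [0.486, -0.3929, 0.1871]
tcp_rot: [0.704, 0.073, -0.073, -0.703]
contact_force: [0.9, 0.1, -3.7]
opening: 0.364
```

```bash
cat >> ov.py <<'E'
def posts(name,th):
  s=ctrl.get_state(); x,y,z0=s['eef_pos']-np.array([0,0,.032]); im,_=snap('top',name+'t.png'); st()
  b=cv2.resize(im,None,fx=4,fy=4,interpolation=cv2.INTER_CUBIC); c,s=np.cos(np.deg2rad(th)),np.sin(np.deg2rad(th))
  q=np.array([(-.09,-.062),(.09,-.062),(.09,.062),(-.09,.062)]);W=np.c_[x+c*q[:,0]-s*q[:,1],y+s*q[:,0]+c*q[:,1],np.full(4,z0+.05)]
  cv2.polylines(b,[np.int32((proj('top',W)+.5)*4)],True,(0,255,255),1)
  for px,py in((.058,.038),(.058,-.038),(-.034,.038),(-.034,-.038)):
    u=(proj('top',[[x+c*px-s*py,y+s*px+c*py,z0+.046]])[0]+.5)*4; cv2.circle(b,(int(u[0]),int(u[1])),10,(0,255,255),1)
  cv2.imwrite(f'pics/{name}.png',cv2.convertScaleAbs(b[800:1350,1780:2300],alpha=2,beta=20))
E
python3 -c "
from ov import *
posts('z11',192); plan((.4855,-.3924,.165),102,1)
"
```

```text
t 21.15 p [ 0.4859 -0.3929  0.1871] psi 101.91 tilt 0.07 F [-0.42 -0.26 -3.81] T [-0.03  0.   -0.03] open 0.362 q [-0.84  0.24  1.76 -0.    1.14 -2.62]
max step mm 22.09511398762833 deg 0.0934838395501047
{"travel": [-0.001, 0.074, 0.002], "rotation": [0.002, -0.003, 0.001]}
```

View pics/z11.png

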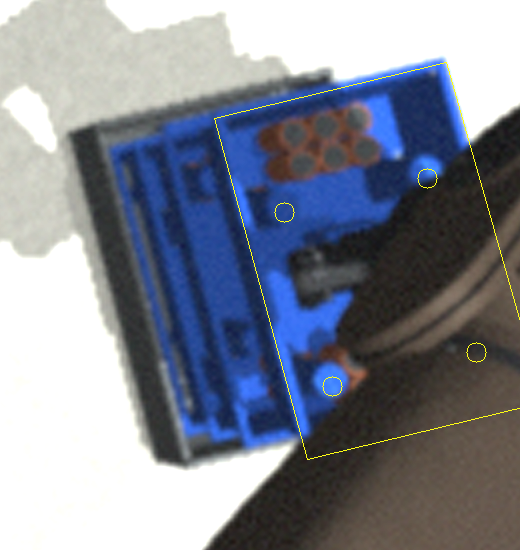

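```bash
python3 -c "
from ov import *
im=cv2.imread('pics/z11t.png')
def blobs(f):
  im=cv2.imread(f);S=8;b=cv2.resize(im[195:345,445:575],None,fx=S,fy=S,interpolation=cv2.INTER_CUBIC)
  return b
import sys
def ovl(f,x,y,z,th):
  S=8;b=cv2.convertScaleAbs(cv2.resize(cv2.imread(f)[200:300,485:575],None,fx=S,fy=S,interpolation=cv2.INTER_CUBIC),alpha=2,beta=10); c,s=np.cos(np.deg2rad(th)),np.sin(np.deg2rad(th))
  f2=lambda P,zz:(proj('top',[[x+c*P[0]-s*P[1],y+s*P[0]+c*P[1],z-.032+zz]])[0]-[485,200]+.5)*S
  for r in((.09,.062),(.084,.056)):
    q=[f2(k,.05) for k in((-r[0],-r[1]),(r[0],-r[1]),(r[0],r[1]),(-r[0],r[1]))]; cv2.polylines(b,[np.int32(q)],True,(0,255,255),1)
  for P in((.058,.038),(.058,-.038),(-.034,.038),(-.034,-.038)): cv2.circle(b,tuple(int(k) for k in f2(P,.046)),20,(0,255,255),1)
  return b[:,:]
a=ovl('pics/o7top.png',.4852,-.392,.1325,12.1); b=ovl('pics/z11t.png',.486,-.3929,.1871,191.95)
cv2.imwrite('pics/cmp.png',cv2.resize(np.hstack([a,b]),(800,444)))
"; python3 -c "
from ov import *
overlay('o12',191.95,dz=.032)"
```

```text
(no output)
```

View pics/cmp.png

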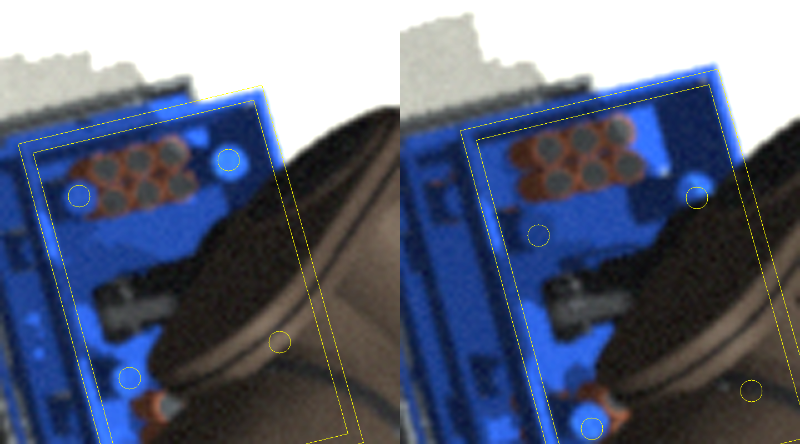

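View pics/o12.png

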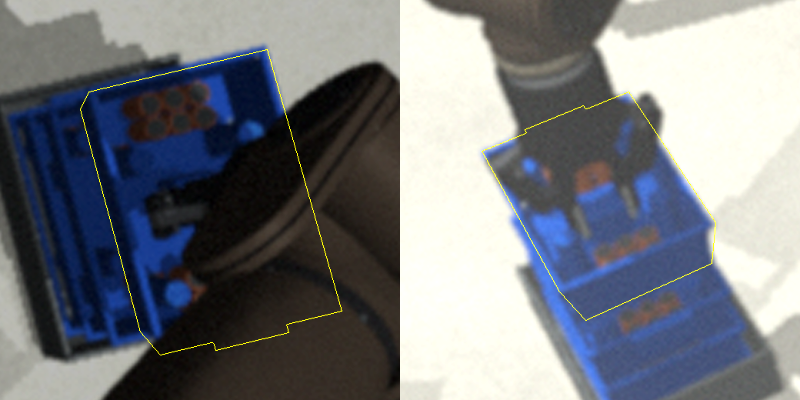

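>>> {"api": "arm_command", "payload": {"steps": [{"hand": 0.2, "travel": [-0.01, 0.04, 0], "rotation": [0, 0, 0]}, {"hand": 0.2, "travel": [0, 0.025, 0], "rotation": [0, 0, 0]}, {"hand": 0.2, "travel": [0, 0, 0], "rotation": [0, 0, 0]}]}}

```text
time: 21.62
eef_pos: [0.4829, -0.3938, 0.167]
tcp_rot: [0.704, 0.074, -0.073, -0.703]
contact_force: [0.3, -0.1, -2.8]
opening: 0.368
```

```bash
python3 -c "
from ov import *
st();plan((.483,-.3928,.156),101.95,1)
"
```

```text
t 21.62 p [ 0.4829 -0.3938  0.167 ] psi 101.9 tilt 0.14 F [ 0.25 -0.12 -2.84] T [-0.07  0.02  0.06] open 0.368 q [-0.85  0.26  1.78 -0.    1.1  -2.62]
max step mm 10.997900267052852 deg 0.04637574692745513
{"travel": [0.001, 0.037, 0.003], "rotation": [0.004, -0.002, 0.002]}
```

Expected landing at TCP z ≈ 0.151.

>>> {"api": "arm_command", "payload": {"steps": [{"hand": 0.2, "travel": [0.001, 0.02, 0.003], "rotation": [0.004, 0, 0]}, {"hand": 0.2, "travel": [0, 0.012, 0], "rotation": [0, 0, 0]}, {"hand": 0.2, "travel": [0, 0.006, 0], "rotation": [0, 0, 0]}]}}

```text
time: 22.0
eef_pos: [0.4832, -0.3929, 0.1549]
tcp_rot: [0.703, 0.074, -0.073, -0.703]
contact_force: [-0.3, 0.6, -2.1]
opening: 0.363
```

>>> {"api": "arm_command", "payload": {"steps": [{"hand": 0.2, "travel": [0, 0.007, 0], "rotation": [0, 0, 0]}]}}

```text
time: 22.12
eef_pos: [0.4833, -0.393, 0.1528]
tcp_rot: [0.703, 0.074, -0.073, -0.703]
contact_force: [0.8, -0.7, -3.2]
opening: 0.366
```

>>> {"api": "arm_command", "payload": {"steps": [{"hand": 0.2, "travel": [0, 0.006, 0], "rotation": [0, 0, 0]}]}}

```text
time: 22.25
eef_pos: [0.4834, -0.393, 0.1515]
tcp_rot: [0.703, 0.074, -0.073, -0.703]
contact_force: [-1.5, 1.4, 4.9]
opening: 0.365
```

>>> {"api": "arm_command", "payload": {"steps": [{"hand": 0.2, "travel": [0, 0.005, 0], "rotation": [0, 0, 0]}]}}

```text
time: 22.38
eef_pos: [0.4834, -0.393, 0.1514]
tcp_rot: [0.703, 0.074, -0.073, -0.703]
contact_force: [-3.8, 4.7, 7.3]
opening: 0.362
```

>>> {"api": "arm_command", "payload": {"steps": [{"hand": 0.2, "travel": [0, 0.004, 0], "rotation": [0, 0, 0]}]}}

```text
time: 22.5
eef_pos: [0.4834, -0.393, 0.1514]
tcp_rot: [0.703, 0.074, -0.073, -0.703]
contact_force: [-2.0, 3.1, 4.4]
opening: 0.366
```

Stopped at 0.1514, as the posts predict. Release slowly and lift.

>>> {"api": "arm_command", "payload": {"steps": [{"hand": 0.38, "travel": [0, 0, 0], "rotation": [0, 0, 0]}, {"hand": 0.42, "travel": [0, 0, 0], "rotation": [0, 0, 0]}, {"hand": 0.5, "travel": [0, 0, 0], "rotation": [0, 0, 0]}, {"hand": 0.58, "travel": [0, 0, 0], "rotation": [0, 0, 0]}, {"hand": 0.58, "travel": [0, 0, 0], "rotation": [0, 0, 0]}]}}

```text
time: 23.12
eef_pos: [0.4846, -0.3944, 0.1519]
tcp_rot: [0.705, 0.075, -0.072, -0.702]
contact_force: [0.4, -0.5, 0.2]
opening: 0.582
```

>>> {"api": "arm_command", "payload": {"steps": [{"hand": 0.58, "travel": [0, -0.04, 0], "rotation": [0, 0, 0]}, {"hand": 0.58, "travel": [0, -0.1, 0], "rotation": [0, 0, 0]}, {"hand": 0.58, "travel": [0, -0.15, 0], "rotation": [0, 0, 0]}, {"hand": 0.58, "travel": [0, -0.15, 0], "rotation": [0, 0, 0]}, {"hand": 0.58, "travel": [0, -0.1, 0], "rotation": [0, 0, 0]}]}}

```text
time: 23.75
eef_pos: [0.483, -0.3929, 0.3182]
tcp_rot: [0.704, 0.074, -0.073, -0.703]
contact_force: [0.3, -0.4, 0.3]
opening: 0.576
```

```bash
python3 -c "
from ov import *
st();plan((.56,-.1,.33),101.95,7)
"
```

```text
t 23.75 p [ 0.483  -0.3929  0.3182] psi 101.9 tilt 0.1 F [ 0.27 -0.39  0.31] T [-0.02 -0.02  0.01] open 0.576 q [-0.85  0.13  1.65  0.    1.36 -2.62]
max step mm 43.2905483616441 deg 0.006650568323355465
{"travel": [0.065, -0.006, 0.129], "rotation": [0.002, 0.0, 0.003]}
{"travel": [0.064, -0.005, 0.129], "rotation": [0.0, 0.0, 0.0]}
{"travel": [0.065, -0.006, 0.129], "rotation": [0.0, -0.001, 0.0]}
{"travel": [0.065, -0.005, 0.129], "rotation": [0.0, 0.0, 0.0]}
{"travel": [0.064, -0.006, 0.128], "rotation": [0.0, 0.0, 0.0]}
{"travel": [0.065, -0.006, 0.129], "rotation": [0.0, 0.0, 0.0]}
{"travel": [0.065, -0.005, 0.129], "rotation": [0.0, -0.001, 0.0]}
```

>>> {"api": "arm_command", "payload": {"steps": [{"hand": 0.58, "travel": [0.065, -0.006, 0.129], "rotation": [0, 0, 0]}, {"hand": 0.58, "travel": [0.065, -0.006, 0.129], "rotation": [0, 0, 0]}, {"hand": 0.58, "travel": [0.065, -0.006, 0.129], "rotation": [0, 0, 0]}, {"hand": 0.58, "travel": [0.065, -0.006, 0.129], "rotation": [0, 0, 0]}, {"hand": 0.58, "travel": [0.065, -0.006, 0.129], "rotation": [0, 0, 0]}, {"hand": 0.58, "travel": [0.065, -0.006, 0.129], "rotation": [0, 0, 0]}, {"hand": 0.58, "travel": [0, 0, 0], "rotation": [0, 0, 0]}, {"hand": 0.58, "travel": [0, 0, 0], "rotation": [0, 0, 0]}]}}

```text
time: 24.75
eef_pos: [0.5528, -0.1364, 0.3426]
tcp_rot: [0.709, 0.079, -0.066, -0.698]
contact_force: [-1.1, -0.5, 0.0]
opening: 0.584
```

```bash
python3 -c "
from fp import *
st(); im,d=snap('top','t13.png'); im2,d2=snap('scene','s13.png')
a=fitpile(im,(.486,-.392,np.deg2rad(192)),.1195,zl=.045)
b=fitpile(im2,(.486,-.392,np.deg2rad(192)),.1195,zl=.01,c='scene',sat=65,vmin=0)
cv2.imwrite('pics/f13.png',np.hstack([a,b]))
for c,dd in(('top',d),('scene',d2)):
  W=cloud(c,dd);th=np.deg2rad(192);X=W[...,0]-.4855;Y=W[...,1]+.3925;a=np.cos(th)*X+np.sin(th)*Y;b=-np.sin(th)*X+np.cos(th)*Y
  print(c,[(len(z),np.median(z).round(4)) for z in (W[m][:,2][W[m][:,2]>.14] for m in((abs(a)<.012)&(abs(b)<.012),(abs(a-.0885)<.003)&(abs(b)<.06),(abs(a+.0885)<.003)&(abs(b)<.06),(abs(b-.0605)<.003)&(abs(a)<.08),(abs(b+.0605)<.003)&(abs(a)<.08)))])
W=cloud('top',d)
for n in ['glue','magnifier','beaker','cup_a','kabuki','brush','gauge']:
  for r in ctrl.masks_of('top',n)[:2]:
    m=r['region']&(d>0); print(n,round(r['score'],2),np.round(np.median(W[m],0),3))
"
```

```text
t 24.75 p [ 0.5528 -0.1364  0.3426] psi 101.79 tilt 1.34 F [-1.06 -0.52  0.02] T [-0.04 -0.03 -0.05] open 0.584 q [-0.42 -0.01  1.75 -0.    1.38 -2.19]
top [ 0.4874 -0.3924] 191.66 0.6085
scene [ 0.4867 -0.3957] 191.39 0.0573
top [(123, np.float64(0.1537)), (135, np.float64(0.1694)), (85, np.float64(0.1694)), (214, np.float64(0.1686)), (122, np.float64(0.1693))]
scene [(70, np.float64(0.1537)), (155, np.float64(0.1661)), (191, np.float64(0.1657)), (114, np.float64(0.1696)), (61, np.float64(0.1689))]
glue 0.45 [ 0.531 -0.175  0.129]
magnifier 0.65 [0.557 0.19  0.062]
beaker 0.76 [0.416 0.227 0.074]
beaker 0.66 [ 0.759 -0.285  0.034]
cup_a 0.75 [ 0.76  -0.285  0.036]
kabuki 0.55 [0.718 0.277 0.083]
brush 0.87 [0.388 0.064 0.013]
brush 0.17 [ 0.476 -0.407  0.149]
gauge 0.84 [ 0.403 -0.084  0.014]
gauge 0.54 [0.388 0.064 0.013]
```

View pics/f13.png

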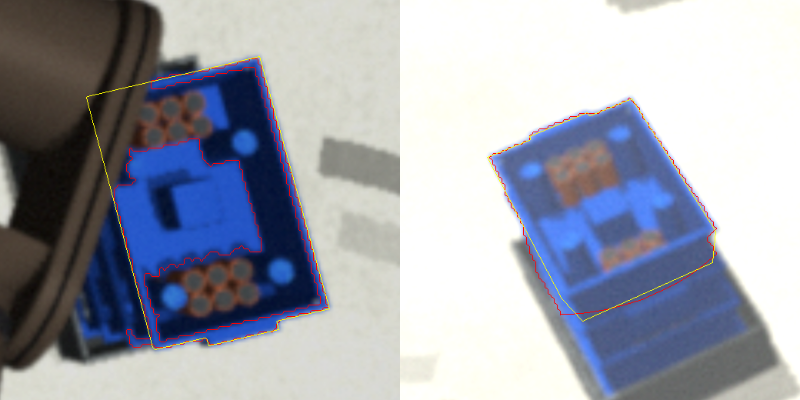

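View pics/s13.png

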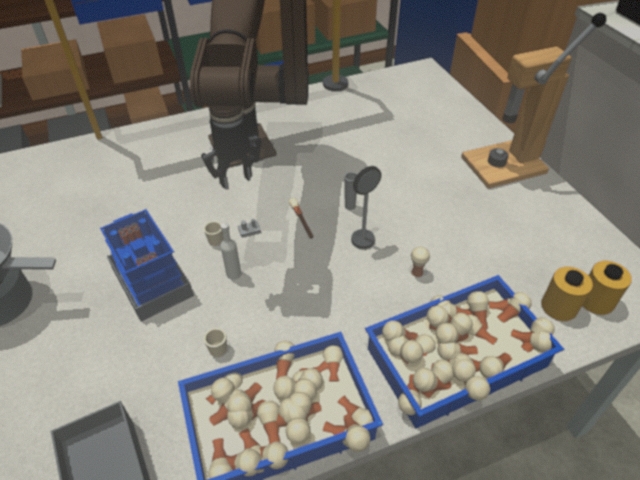

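```bash
python3 -c "
from plan import *
st(); print(ctrl.sign_off())"
```

```text
t 25.2 p [ 0.5527 -0.1366  0.3417] psi 101.72 tilt 1.26 F [-0.39  0.26 -0.48] T [0.02 0.02 0.03] open 0.582 q [-0.42 -0.01  1.75 -0.    1.38 -2.19]
the job is handed in; nothing more can be done
None
```

Both loose trays are on the pile in the tote, each turned end for end from the one beneath. I handed the job in at 25.2 s; it reports no verdict. Each tray was lowered until I felt it land, with at most about 15 N upward, and only then released.

Last checks:
- **Seating:** the upper tray stands 46.4 mm above the lower one, measured on both rim and grip block. Both landings came at the heights the stacking posts predict.
- **Level:** each tray's rim heights in the top camera agree within about 1 mm.
- **Lower tray:** centred about 1.5 mm from the pile centre.
- **Upper tray:** the two cameras differ. Its offset from the lower tray is about 0.6 mm by the scene camera and 2.6 mm by the top camera. The arm hid part of the tray in the top view, so that fit was poor (0.61 mismatch). Both values are within the 8 mm limit.
- **Rim heights, scene camera:** it read the two end rims of the upper tray about 3 mm lower than the long sides. The top camera did not show this.
- **Rest of the bench:** the magnifier, beaker, brush and brush stand (kabuki) were found within 1 mm of where they started. The glue bottle and gauge read 8–9 mm off, when the arm hung over the glue bottle. In the last scene picture both look unmoved.
- **Cups:** not confirmed by numbers. The final check found only one cup, which the first measurement had not picked up. In the last picture both look in place.
- **Robot:** stood clear of everything at hand-in.

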